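Hook the parts tote forward to the rack's sprung stop

ROBOT

A 6-joint arm with a two-finger parallel gripper is mounted at the origin on the work surface. World frame = base frame: x ahead of the robot, y to its left, z up, the work surface at z = 0. Lengths are in m, angles in rad, forces in N, time in s.
With the tool pointing down it reaches from about 0.375 to 0.9 m from the base axis. Payload 3.1 kg.
Tool frame: the origin (TCP) lies at the very end of the fingers, on their centre line; the grasp point (between the pads) lies 19 mm behind it (arm.pinch_z is the distance from the TCP to the grasp point, in m); z points along the fingers, y is the direction in which the jaws open and shut (so a half turn about z gives the same grasp; the last joint's range is limited). The gripper opens to 87 mm and grips with 3 to 60 N. Pads are 19 mm wide; open, the fingers measure 117 mm over their backs; the gripper's body (75 mm by 190 mm) begins 51 mm behind the grasp point.
Start: joints at [1.127, 0.527, 1.433, -0, 1.181, -0.178], TCP at [0.164, 0.603, 0.223] pointing down, gripper open.
Joint ranges: [-3.08, 3.08], [-0.75, 2.2], [0.22, 2.44], [-1.43, 4.57], [0, 2.65], [-2.85, 2.85]. Speed limits (rad/s): [2.79, 2.79, 3.14, 3.14, 3.14, 3.14].

INTERFACE

Orientations are given as a rotation vector (axis times angle).
In Python, from workcell import arm, vision gives the robot as it stands.
- The arm moves only by the tool servo_tool, never from a script. Its argument "targets" is a list of rows, each a list of 2 entries, a list of its own where there are three numbers: the shift along the tool's x, y, z in cm, then the turn, a rotation vector about the tool's x, y, z in degrees. A call has exactly 10 rows; each row shifts and turns the pose as measured when the row begins, along the tool's axes as they then stand; what a row does not reach is not made up. A row lasts 1/10 s, in which the tool goes at most 50 mm and 8.59 degrees, less where a joint would pass 70% of its speed; a pose out of reach is approached as far as the arm can. A call is refused whole if a number of a shift passes 5 or a number of a turn 8.59, either way. A call with a gripper value outside its range is refused whole. "grip" is the finger opening in cm, from 0 to 8.7, set as the call begins (left out, the last holds). The fingers move at their own pace and stop on an object; "squeeze" is the grip in N (left out, the last holds). Time passes only in rows, so rows that do not move let the fingers close, or fill a call up. It gives the time, the measured TCP pose, the force and the opening at its end, in the units of the state.
- arm.read_state(): the state, without advancing time (a new reading comes with each control period).
- vision.grab_frame(name): name is "scene" or "top" or "wrist"; returns a dict with "pixels" (400x640x3 uint8, red, green, blue), "fx", "fy", "cx", "cy" (pixels), "rvec" (rotation vector, rad) and "tvec" (3), from world to camera coordinates, as OpenCV has them; the wrist camera has in their place "tool_from_camera" (4x4, takes a point from camera to tool coordinates, whose origin is the TCP and whose axes are the flange's). Camera axes: x right, y down, z forward; pixel columns grow to the right and rows downward; lengths in m; the calibration is good to about 2 mm. A picture is of the moment at which its call begins: read the wrist's pose just before it. There is no depth.
- arm.sign_off(): hands the job in, once; it reports no verdict.
The state is a dict: "time": time; "joint_pos": joint angles; "joint_vel": joint speeds; "joint_efforts": joint torques, N m; "tool_pos": TCP position; "ee_rot": TCP orientation; "force": force on the tool from outside, world axes, zero at the start; "torque": the same for the moment, N m; "gripper_width": opening from 0.0 (shut) to 1.0 (fully open).
Only numpy, scipy, OpenCV 4.12 (cv2) and the standard library are available. Lean on these libraries where they do the work, as an engineer would, in place of code of your own. Each camera call takes 0.05 s, during which the arm holds its last target.

TASK

Take the red-handled pull hook from its wooden rest, reach in with it under the wire shelf, drop its blade inside the blue parts tote's front lip, and drag the tote forward until it is firmly but gently bedded against the orange spring bar at the front of the rack, and hold it there a moment, without driving the bar to the end of its spring. Then unhook without losing that contact and lay the hook back in its rest. Move the tote only with the hook, never with the gripper, and leave the other things where they are.

Things in the scene. Friction and masses are not known exactly. Their poses are not given: they have to be found in the camera images.
- hook: Loose pull hook, 0.16 kg, lying level, blade down. Origin: grip place on the handle's centre line, near its centre of mass; x along the tool to the blade, z up. Red handle x -60 to 35, 22 wide, 26 high (z +-13). Steel shank 10 x 10 on the x axis to x 133. Flat steel blade across its end: 7 thick (x 127 to 134), 40 wide, z +5 to -50. Grip across the handle at the origin from above, about 40 N.
- hook_tip (a point): Middle of the blade's lower edge: x 130.5, y 0, z -50 in the hook's frame.
- rest: Wooden hook rest fixed to the bench, place and yaw vary. Origin on the bench; x is the way the hook's blade points. Base x -70 to 110, 85 wide, 10 high. Rear saddle (x -57 to -39) carries the handle, top at z 75; front saddle (x 78 to 92) carries the shank, top at z 83. Cheeks 10 to 12 high leave 6 clearance either side of handle and shank; open for fingers between the saddles.
- rest_seat (a point): Where the hook's origin lies when the hook is in its rest: 88 above the rest's origin. The hook may start up to 6 along x from it.
- rack: Wire stock rack fixed on the bench, place and yaw vary; its open front looks along its -x. Origin at bench level, mid width, 20 behind the deck's front edge; x points into the rack, z up. Grey deck x -20 to 340, 300 wide, top at z 30. Steel posts 10 square at x 100 and 330, y +-144, up to z 220.
- rack_roof (a point): Middle of the front edge of the rack's wire shelf, on its underside: x 90, z 212 in the rack's frame. The wires run from here to x 335 over the rack's full width; in front of this the rack is open above.
- tote: Loose blue open plastic tote of parts on the rack's deck, 160 (x) x 130 x 70 high, walls and floor 4 thick, 0.55 to 1 kg. Origin: centre of its underside; x points into the rack. Empty inside from x -76 to -4; behind that metal parts up to z 53. Front wall starts 120 to 145 behind the rack's origin, 60 to 115 from the stop bar. It slides with a steady drag, not known beforehand (2.5 to 7 N).
- tote_lip (a point): Top middle of the tote's front wall (4 thick): x -78, y 0, z 70 in the tote's frame. The blade goes down inside, behind this wall; pulled here the tote follows straight.
- stop: Aluminium bracket of the front stop on the rack's deck (arms at y +-108); origin on the deck's top over the rack's origin, axes as the rack's. Carries a level orange bar across the rack, 200 wide, 18 high, 12 thick, centre 40 above the deck, clamped at an unmeasured place: its free face towards the tote lies anywhere from x 30 to 60 in this frame. Find it by feel.
- stop_mid (a point): Middle of the range in which the bar's free face may lie (x 45, z 40 on the bracket). The bar yields to -x on a 1.5 N/mm spring, 12 mm at most. Bed the tote with 5 to 15 N on the bar (3 to 10 mm of spring; felt as that much rise of the pull over the steady drag) and hold it so half a second; over 17 N overloads it. The tote's friction then keeps it against the bar when unhooked.
- transformer: Bystander: loose steel and copper transformer, 50 x 44 x 44 high, on the rack's deck beside the tote. Origin: centre of its underside.
- solder_spool: Bystander: loose spool standing on the bench, 54 diameter, 40 high. Origin: centre of its underside.
- spray_can: Bystander: loose spray can standing on the bench, 52 diameter, 150 high. Origin: centre of its underside.
- speaker: Bystander: loose loudspeaker driver lying face up on the bench, 104 diameter, 44 high. Origin: centre of its underside.
Not all that is in view belongs to the job. Several things have the shape of the rest; the one meant has the colours described above.

How it is judged:
By the outcome, as a careful person would: the job done as asked, in the order asked, and still so for the second after the job is handed in, with the robot touching nothing.
It also fails if it takes over 72 s, if anything falls off the work surface, if the arm or the gripper's body presses on something with over 40 N, if the wrist force passes 120 N, or if a joint passes its speed limit or range.

## Working session

There is one attempt and no reset: what is moved stays moved. The work goes in short steps, Python scripts to look and compute and a tool call to move; the robot and the scene stay as the last step left them, time stands still between calls to the robot, and variables do not carry over. Pictures are saved under pics/ and viewed, and the job is handed in when it is done.

Besides the shell and the picture viewer there is one more tool, called as name([rows], argument=value, ...), one row to a line, values as JSON. servo_tool: Moves the arm, as the interface text tells. Its arguments: {"type":"object","properties":{"targets":{"type":"array","items":{"type":"array"}},"grip":{"type":"number"},"squeeze":{"type":"number"}},"required":["targets"]}

```bash
ls; mkdir -p pics
python3 - <<'E'
from workcell import arm, vision
import cv2
s=arm.read_state();print(s, arm.pinch_z)
for n in("scene","top","wrist"):
    f=vision.grab_frame(n);cv2.imwrite(f"pics/{n}0.png",f["pixels"][:,:,::-1]);print(n,{k:v for k,v in f.items() if k!="pixels"})
E
```

```text
pics
{'time': 0.0, 'joint_pos': array([ 1.12753809e+00,  5.28458430e-01,  1.43394099e+00,  7.94387734e-06,
        1.18138003e+00, -1.78511841e-01]), 'joint_vel': array([-9.70950570e-05,  3.11626754e-04,  1.02134599e-03, -1.50063609e-03,
        1.75655825e-03, -1.96737183e-03]), 'joint_efforts': array([-2.76491824e-05, -4.40038741e+01, -1.76595175e+01,  6.33200677e-02,
        5.82181779e-02, -1.58486851e-04]), 'tool_pos': array([0.16319019, 0.6025427 , 0.22156408]), 'ee_rot': array([-0.41456449, -3.11343595,  0.00326612]), 'force': array([-0.39084786,  0.7212478 ,  0.10497611]), 'torque': array([ 0.00114866, -0.01477508, -0.02309915]), 'gripper_width': 0.9994521450168237} 0.0187
scene {'fx': 481.92305887887335, 'fy': 481.92305887887335, 'cx': 320.84282730710635, 'cy': 200.66889014906403, 'rvec': array([ 1.20714838,  2.18921172, -1.10116785]), 'tvec': array([ 0.30359884, -0.15359766,  1.90449759])}
top {'fx': 380.1259766536506, 'fy': 380.1259766536506, 'cx': 321.81688585665967, 'cy': 199.60136165245973, 'rvec': array([ 2.12563403, -2.13755943,  0.19695499]), 'tvec': array([-0.00381375,  0.55849321,  1.25559457])}
wrist {'fx': 350.5858206352395, 'fy': 350.5858206352395, 'cx': 318.1023606877383, 'cy': 199.45741864889055, 'tool_from_camera': array([[-3.24528029e-04, -9.67616762e-01, -2.52423646e-01,
         6.85113678e-02],
       [ 9.99999929e-01, -2.66098778e-04, -2.65610488e-04,
        -1.27935918e-03],
       [ 1.89839536e-04, -2.52423714e-01,  9.67616780e-01,
        -1.63245986e-01],
       [ 0.00000000e+00,  0.00000000e+00,  0.00000000e+00,
         1.00000000e+00]])}
```

View pics/scene0.png

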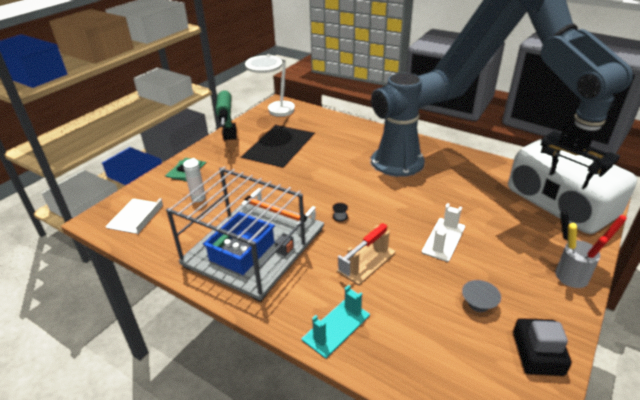

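View pics/top0.png

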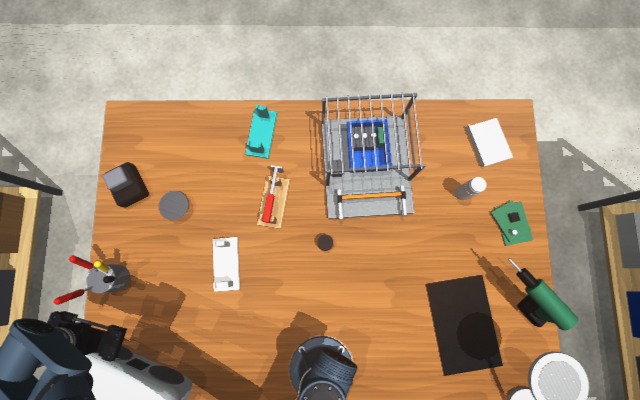

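View pics/wrist0.png

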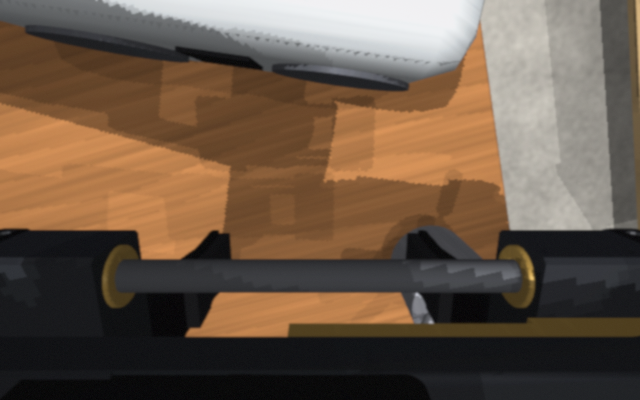

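```bash
cat > h.py <<'E'
import numpy as np, cv2
from workcell import arm, vision
from scipy.spatial.transform import Rotation as R
def cam(name):
    f=vision.grab_frame(name)
    return f
def world_cam(f,pose=None):
    K=np.array([[f['fx'],0,f['cx']],[0,f['fy'],f['cy']],[0,0,1]])
    if 'rvec' in f: Rm=R.from_rotvec(f['rvec']).as_matrix();t=np.array(f['tvec'])
    else:
        T=np.eye(4);T[:3,:3]=R.from_rotvec(pose[1]).as_matrix();T[:3,3]=pose[0]
        M=np.linalg.inv(T@f['tool_from_camera']);Rm=M[:3,:3];t=M[:3,3]
    return K,Rm,t
def unproj(c,uv,z):
    K,Rm,t=c;d=Rm.T@np.linalg.solve(K,[uv[0],uv[1],1]);o=-Rm.T@t
    return o+d*(z-o[2])/d[2]
def proj(c,P):
    K,Rm,t=c;p=(np.atleast_2d(P)@Rm.T+t)@K.T
    return p[:,:2]/p[:,2:]
def crop(img,x0,y0,x1,y1,s,name):
    cv2.imwrite(name,cv2.resize(np.ascontiguousarray(img[y0:y1,x0:x1,::-1]),None,fx=s,fy=s,interpolation=cv2.INTER_CUBIC))
E
python3 - <<'E'
from h import *
f=cam('top');np.save('top.npy',f,allow_pickle=True)
crop(f['pixels'],300,85,440,225,5,'pics/t1.png')
crop(f['pixels'],240,150,310,240,8,'pics/t2.png')
g=cam('scene');np.save('scene.npy',g,allow_pickle=True)
crop(g['pixels'],160,160,410,300,3,'pics/s1.png')
E
```

```text
(no output)
```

View pics/t1.png

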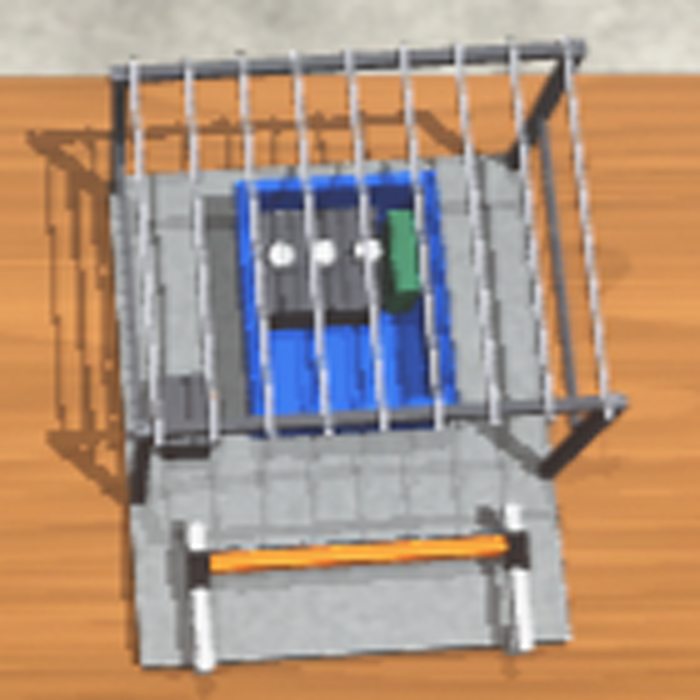

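View pics/t2.png

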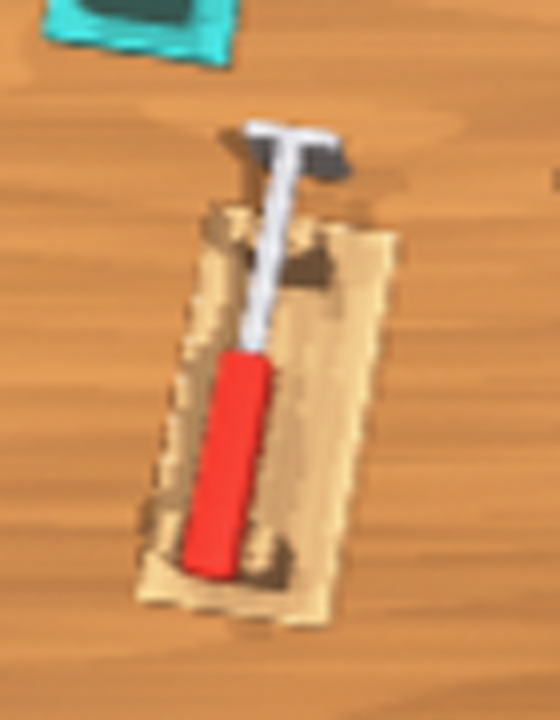

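View pics/s1.png

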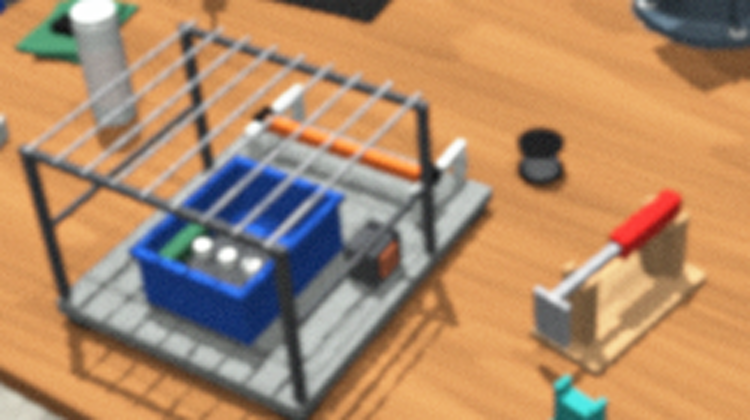

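```bash
cat > fit.py <<'E'
from h import *
from scipy.optimize import least_squares
f=np.load('top.npy',allow_pickle=True).item();c=world_cam(f)
def fit(pts,uv,x0,z0=0):
    pts=np.array(pts)/1000.;uv=np.array(uv)
    def T(p):
        cz,s=np.cos(p[2]),np.sin(p[2]);return pts@np.array([[cz,-s,0],[s,cz,0],[0,0,1]]).T+[p[0],p[1],z0]
    r=least_squares(lambda p:(proj(c,T(p))-uv).ravel(),x0)
    print(np.round(r.x[:2],4),'yaw deg',np.degrees(r.x[2]).round(2));print(np.round(r.fun.reshape(-1,2),2).tolist());return r.x
t1=lambda a:[(300+(x+.5)/5-.5,85+(y+.5)/5-.5) for x,y in a]
t2=lambda a:[(240+(x+.5)/8-.5,150+(y+.5)/8-.5) for x,y in a]
g=unproj(c,(368,150),0);print(g)
rack=fit([(-20,150,30),(-20,-150,30),(100,144,220),(100,-144,220),(330,144,220),(330,-144,220)],t1([(140,665),(570,640),(140,430),(618,402),(122,72),(575,48)]),[*g[:2],0])
tote=fit([(-80,65,70),(-80,-65,70),(80,65,70),(80,-65,70)],t1([(250,435),(455,402),(238,183),(437,172)]),[*g[:2],0],.03)
hook=fit([(-60,11,13),(-60,-11,13),(35,11,13),(35,-11,13),(130.5,20,5),(130.5,-20,5)],t2([(182,570),(235,578),(222,352),(272,360),(245,127),(340,137)]),[.5,.1,0],.088)
rest=fit([(-70,42.5,10),(-70,-42.5,10),(110,-42.5,10)],t2([(137,600),(328,625),(397,233)]),[.5,.1,0],0)
np.savez('fit.npz',rack=rack,tote=tote,hook=hook,rest=rest)
for n,xy,s in(('spool',(325,242),.04),('can',(478,184),.15)):print(n,unproj(c,xy,s))
E
python3 fit.py
```

```text
[ 0.75072536 -0.17724676  0.        ]
[ 0.5257 -0.1746] yaw deg 3.11
[[-0.23, 0.32], [0.04, 0.2], [0.55, -0.29], [-0.31, -0.11], [-0.51, 0.04], [0.43, -0.11]]
[ 0.7402 -0.1663] yaw deg 3.54
[[1.81, -3.55], [-0.61, 0.57], [0.4, 1.66], [-1.64, 1.5]]
[0.5364 0.1678] yaw deg -9.15
[[-0.11, 0.34], [-0.08, 0.37], [0.08, -0.66], [0.39, -0.65], [-0.06, 0.04], [-0.23, 0.57]]
[0.5411 0.1682] yaw deg -9.0
[[-0.04, -0.14], [0.07, 0.4], [-0.02, -0.27]]
spool [ 0.41403515 -0.01690854  0.04      ]
can [ 0.58864881 -0.50595256  0.15      ]
```

```bash
cat > fit2.py <<'E'
from h import *
from scipy.optimize import least_squares
f=np.load('top.npy',allow_pickle=True).item();c=world_cam(f)
g=np.load('scene.npy',allow_pickle=True).item();d=world_cam(g)
F=np.load('fit.npz')
def tf(p,pts,z0=0):
    cz,s=np.cos(p[2]),np.sin(p[2]);return np.array(pts)/1000@np.array([[cz,-s,0],[s,cz,0],[0,0,1]]).T+[p[0],p[1],z0]
s1=lambda a:np.array([(160+(x+.5)/3-.5,160+(y+.5)/3-.5) for x,y in a])
t1=lambda a:np.array([(300+(x+.5)/5-.5,85+(y+.5)/5-.5) for x,y in a])
P=[(-80,65,70),(-80,-65,70),(80,65,70),(80,-65,70)]
us=s1([(342,200),(232,158),(246,310),(134,250)]);ut=t1([(237,183),(438,171)])
r=least_squares(lambda p:np.r_[(proj(d,tf(p,P,.03))-us).ravel(),(proj(c,tf(p,P[2:],.03))-ut).ravel()],[.74,-.17,.06],loss='soft_l1')
print(r.x,np.degrees(r.x[2]),r.fun.reshape(-1,2).round(2).tolist())
tote=r.x
dd=dict(F);dd['tote']=tote;np.savez('fit.npz',**dd)
def box(b):return [(x,y,z) for x in b[0] for y in b[1] for z in b[2]]
E=[(0,1),(2,3),(4,5),(6,7),(0,2),(1,3),(4,6),(5,7),(0,4),(1,5),(2,6),(3,7)]
def draw(img,cm,p,b,col,z0,sc,off):
    q=((proj(cm,tf(p,box(b),z0))-off+.5)*sc-.5)
    for i,j in E: cv2.line(img,tuple(int(v) for v in q[i]),tuple(int(v) for v in q[j]),col,1)
for f_,cm,(x0,y0,x1,y1),s,n in((f,c,(240,85,440,225),4,'ot'),(g,d,(160,160,410,300),3,'os')):
    im=cv2.resize(np.ascontiguousarray(f_['pixels'][y0:y1,x0:x1,::-1]),None,fx=s,fy=s)
    o=np.array([x0,y0])
    draw(im,cm,F['rack'],((-20,340),(-150,150),(0,30)),(255,255,0),0,s,o)
    draw(im,cm,F['rack'],((100,330),(-144,144),(30,220)),(255,0,255),0,s,o)
    draw(im,cm,tote,((-80,80),(-65,65),(0,70)),(0,255,255),.03,s,o)
    draw(im,cm,F['hook'],((-60,35),(-11,11),(-13,13)),(0,255,0),.088,s,o)
    draw(im,cm,F['hook'],((127,134),(-20,20),(-50,5)),(0,255,0),.088,s,o)
    draw(im,cm,F['rest'],((-70,110),(-42.5,42.5),(0,10)),(255,0,0),0,s,o)
    cv2.imwrite(f'pics/{n}.png',im)
E
python3 fit2.py
```

```text
[ 0.74492992 -0.16492461  0.0592988 ] 3.3975708357997902 [[-1.07, -0.24], [1.07, 1.11], [-1.25, -4.07], [0.05, 1.05], [0.22, 0.3], [-2.24, 0.45]]
```

View pics/ot.png

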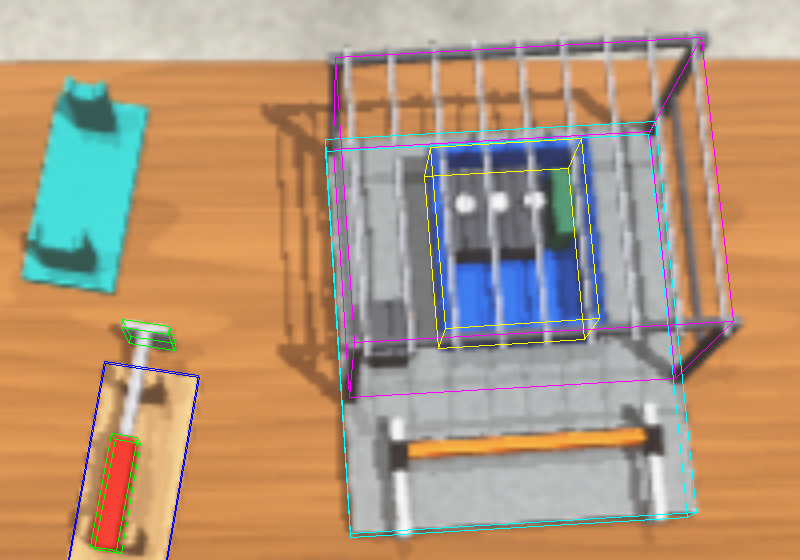

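View pics/os.png

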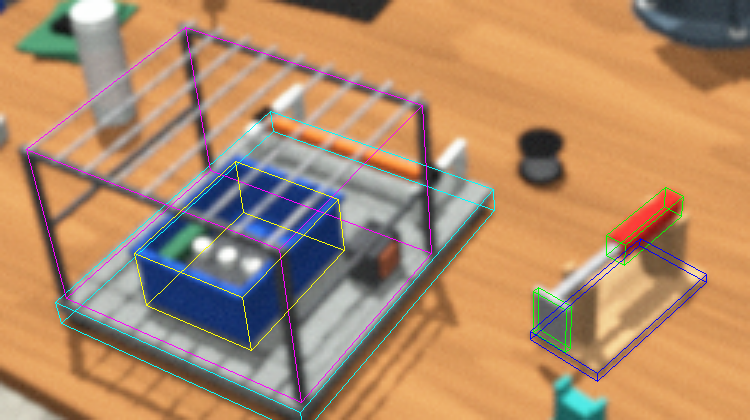

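servo_tool([
  [[-3.8, -2.6, 0], [0, 0, -0.6]],
  [[-3.8, -2.6, 0], [0, 0, -0.6]],
  [[-3.8, -2.6, 0], [0, 0, -0.6]],
  [[-3.8, -2.6, 0], [0, 0, -0.6]],
  [[-3.8, -2.6, 0], [0, 0, -0.6]],
  [[-3.8, -2.6, 0], [0, 0, -0.6]],
  [[-3.8, -2.6, 0], [0, 0, -0.6]],
  [[-3.8, -2.6, 0], [0, 0, -0.6]],
  [[-3.8, -2.6, 0], [0, 0, -0.6]],
  [[-3.8, -2.6, 0], [0, 0, -0.6]],
], grip=8.0, squeeze=40)

```text
time: 1.25
tool_pos: [0.4867, 0.2625, 0.2212]
ee_rot: [0.225, 3.133, 0.006]
force: [0.4, 1.2, 0.3]
gripper_width: 0.922
```

```bash
cat > go.py <<'E'
from h import *
def togo(target,yaw):  # target TCP, tool x yaw deg; returns shift in tool cm, turn deg
    s=arm.read_state();Rm=R.from_rotvec(s['ee_rot'])
    x=np.array([np.cos(np.radians(yaw)),np.sin(np.radians(yaw)),0]);z=np.array([0,0,-1.]);Rt=R.from_matrix(np.c_[x,np.cross(z,x),z])
    d=Rm.inv().apply(np.array(target)-s['tool_pos'])*100
    t=(Rm.inv()*Rt).as_rotvec(degrees=True)
    print('t',round(s['time'],2),'tcp',s['tool_pos'].round(4),'tgt',np.round(target,4),'\nSHIFT cm',d.round(2),'TURN',t.round(2),'\nF',s['force'].round(2),'T',s['torque'].round(2),'w',round(s['gripper_width']*87,1),'j',s['joint_pos'].round(2))
E
python3 - <<'E'
from go import *
togo([.5364,.1678,.16],171)
E
```

```text
t 1.25 tcp [0.4867 0.2625 0.2212] tgt [0.5364 0.1678 0.16  ] 
SHIFT cm [-6.26 -8.69  6.08] TURN [0.24 0.01 0.8 ] 
F [0.36 1.16 0.35] T [ 0.05 -0.04  0.  ] w 80.2 j [ 0.29  0.43  1.62  0.    1.09 -1.14]
```

servo_tool([
  [[-1.6, -2.2, 1.0], [0, 0, 0.2]],
  [[-1.6, -2.2, 1.0], [0, 0, 0.2]],
  [[-1.6, -2.2, 1.0], [0, 0, 0.2]],
  [[-1.3, -1.8, 1.0], [0, 0, 0.2]],
  [[0, 0, 1.0], [0, 0, 0]],
  [[0, 0, 0.5], [0, 0, 0]],
  [[0, 0, 0], [0, 0, 0]],
  [[0, 0, 0], [0, 0, 0]],
  [[0, 0, 0], [0, 0, 0]],
  [[0, 0, 0], [0, 0, 0]],
])

```text
time: 2.25
tool_pos: [0.5422, 0.1644, 0.1652]
ee_rot: [0.256, 3.124, 0.01]
force: [0.1, -0.6, 1.1]
gripper_width: 0.918
```

Run:
```python
from go import *
togo([.5364,.1678,.07],171)
s=arm.read_state();f=cam('wrist');f['pose']=(s['tool_pos'],s['ee_rot']);np.save('w1.npy',f,allow_pickle=True)
im=cv2.resize(np.ascontiguousarray(f['pixels'][:,:,::-1]),None,fx=1.25,fy=1.25)
c=world_cam(f,f['pose'])
F=np.load('fit.npz');p=F['hook'];r=R.from_euler('z',p[2])
for q in [(-60,11,13),(-60,-11,13),(35,11,13),(35,-11,13),(130.5,20,5),(130.5,-20,5),(0,0,13)]:
    u=proj(c,r.apply(np.array(q)/1000)+[p[0],p[1],.088])[0];print(u.round(1));cv2.circle(im,tuple(int(v*1.25) for v in u),3,(0,255,0),1)
cv2.imwrite('pics/w1.png',im)
```

```text
t 2.25 tcp [0.5422 0.1644 0.1652] tgt [0.5364 0.1678 0.07  ] 
SHIFT cm [0.69 0.18 9.51] TURN [ 0.39  0.38 -0.38] 
F [ 0.08 -0.64  1.15] T [ 0.01 -0.01 -0.05] w 79.9 j [ 0.09  0.52  1.65  0.01  0.97 -1.32]
[340.6 111. ]
[305.5 111.1]
[338.9 251.3]
[307.4 251.5]
[348.3 359.2]
[297.7 359.6]
[323.1 203.1]
```

View pics/w1.png

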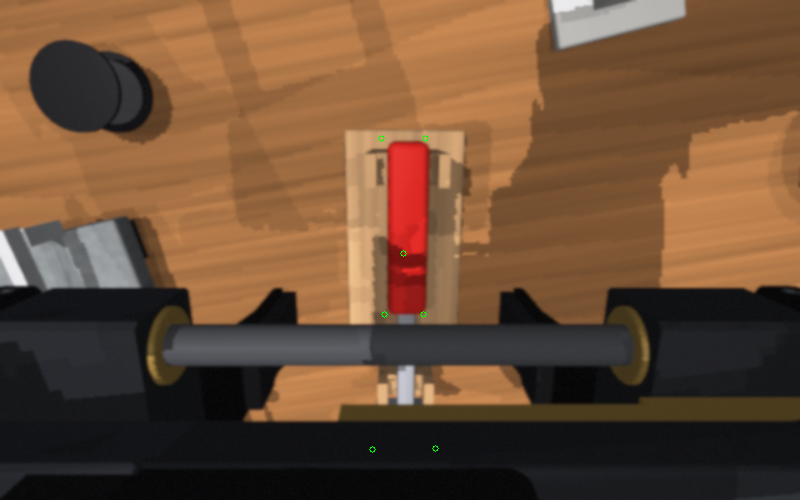

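servo_tool([
  [[0.3, 0.2, 0], [0.2, 0.2, -0.2]],
  [[0.3, 0.2, 0], [0.2, 0.2, -0.2]],
  [[0.1, 0, 1.5], [0, 0, 0]],
  [[0, 0, 2], [0, 0, 0]],
  [[0, 0, 2], [0, 0, 0]],
  [[0, 0, 2], [0, 0, 0]],
  [[0, 0, 1], [0, 0, 0]],
  [[0, 0, 0], [0, 0, 0]],
  [[0, 0, 0], [0, 0, 0]],
  [[0, 0, 0], [0, 0, 0]],
])

```text
time: 3.3
tool_pos: [0.5374, 0.173, 0.0814]
ee_rot: [0.238, 3.126, 0.001]
force: [0.4, -0.4, 0.1]
gripper_width: 0.924
```

Run:
```python
from go import *
togo([.5364,.1678,.0693],171)
f=cam('wrist');crop(f['pixels'],0,0,640,400,1.25,'pics/w2.png')
```

```text
t 3.3 tcp [0.5374 0.173  0.0814] tgt [0.5364 0.1678 0.0693] 
SHIFT cm [ 0.03 -0.53  1.21] TURN [0.07 0.36 0.28] 
F [ 0.41 -0.37  0.11] T [0.01 0.05 0.06] w 80.4 j [ 0.11  0.65  1.71 -0.    0.78 -1.3 ]
```

View pics/w2.png

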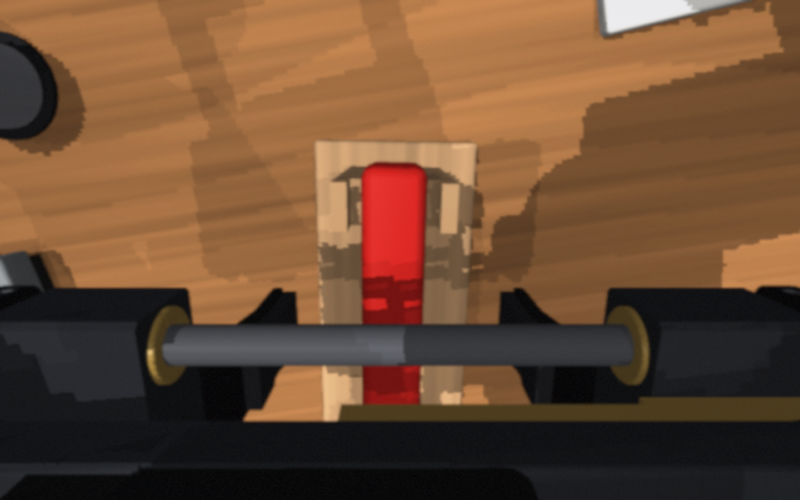

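Run:
```python
from go import *
s=arm.read_state();f=cam('wrist');c=world_cam(f,(s['tool_pos'],s['ee_rot']))
a=unproj(c,(393/1.25,163/1.25),.1);print(a, a+[.06*np.cos(.157),-.06*np.sin(.157),0])
```

```text
[0.47788594 0.17926225 0.1       ] [0.53714799 0.1698809  0.1       ]
```

servo_tool([
  [[0, -0.14, 0.3], [0, 0.2, 0.1]],
  [[0, -0.14, 0.3], [0, 0.2, 0.1]],
  [[0, 0, 0.3], [0, 0, 0]],
  [[0, 0, 0.3], [0, 0, 0]],
  [[0, 0, 0], [0, 0, 0]],
  [[0, 0, 0], [0, 0, 0]],
  [[0, 0, 0], [0, 0, 0]],
  [[0, 0, 0], [0, 0, 0]],
  [[0, 0, 0], [0, 0, 0]],
  [[0, 0, 0], [0, 0, 0]],
])

```text
time: 4.4
tool_pos: [0.5382, 0.1699, 0.0701]
ee_rot: [0.245, 3.13, 0.003]
force: [0.3, 0.1, -0.5]
gripper_width: 0.916
```

Run:
```python
from go import *
togo([.5364,.1702,.0693],171)
```

```text
t 4.4 tcp [0.5382 0.1699 0.0701] tgt [0.5364 0.1702 0.0693] 
SHIFT cm [ 0.19 -0.    0.07] TURN [0.12 0.13 0.05] 
F [ 0.28  0.07 -0.53] T [ 0.03  0.03 -0.04] w 79.7 j [ 0.11  0.67  1.71  0.    0.76 -1.31]
```

Well centred; close with 40 N.

servo_tool([
  [[0.05, 0, 0.05], [0, 0, 0]],
  [[0, 0, 0], [0, 0, 0]],
  [[0, 0, 0], [0, 0, 0]],
  [[0, 0, 0], [0, 0, 0]],
  [[0, 0, 0], [0, 0, 0]],
  [[0, 0, 0], [0, 0, 0]],
  [[0, 0, 0], [0, 0, 0]],
  [[0, 0, 0], [0, 0, 0]],
  [[0, 0, 0], [0, 0, 0]],
  [[0, 0, 0], [0, 0, 0]],
], grip=1.5, squeeze=40)

```text
time: 5.4
tool_pos: [0.5378, 0.1701, 0.0697]
ee_rot: [0.245, 3.129, 0.003]
force: [0.2, 0.2, 0.5]
gripper_width: 0.249
```

Run:
```python
from go import *
togo([.5364,.1702,.2],171)
f=np.load('top.npy',allow_pickle=True).item();c=world_cam(f)
# bar edges in top image (t1 crop pixels): face edge (far, upper) and near
F=np.load('fit.npz');p=F['rack'];r=R.from_euler('z',p[2])
q=lambda x,y:(300+(x+.5)/5-.5,85+(y+.5)/5-.5)
for z in(.079,):
  for uv in((215,552),(500,534),(215,573),(500,555)):
    print(r.inv().apply(unproj(c,q(*uv),z)-[p[0],p[1],0]).round(4))
print('tote rear corners/sides in rack frame')
for uv in((237,183),(440,171),(455,402),(252,400)):
    print(r.inv().apply(unproj(c,q(*uv),.1)-[p[0],p[1],0]).round(4))
```

```text
t 5.4 tcp [0.5378 0.1701 0.0697] tgt [0.5364 0.1702 0.2   ] 
SHIFT cm [  0.11   0.02 -13.03] TURN [0.13 0.15 0.04] 
F [0.18 0.15 0.51] T [-0.02 -0.08 -0.07] w 21.7 j [ 0.11  0.67  1.71  0.    0.76 -1.31]
[0.0481 0.0954 0.079 ]
[ 0.0491 -0.0975  0.079 ]
[0.0338 0.0964 0.079 ]
[ 0.0347 -0.0961  0.079 ]
tote rear corners/sides in rack frame
[0.3003 0.0638 0.1   ]
[ 0.3008 -0.0761  0.1   ]
[ 0.137  -0.0712  0.1   ]
[0.1464 0.0648 0.1   ]
```

Run:
```python
from h import *
f=np.load('top.npy',allow_pickle=True).item();c=world_cam(f)
F=np.load('fit.npz');p=F['rack'];r=R.from_euler('z',p[2])
im=f['pixels'].astype(float);b=(im[:,:,2]-im[:,:,0])
for v in range(119,175,3):
    row=b[v,330:400];m=np.where(row>50)[0]+330
    if len(m)<2: continue
    # half crossing subpixel
    def cr(i,j):
        t=(60-b[v,i])/(b[v,j]-b[v,i]);return i+t*(j-i)
    L=cr(m[0]-1,m[0]) ;Rr=cr(m[-1]+1,m[-1])
    P=[r.inv().apply(unproj(c,(u,v),.1)-[p[0],p[1],0]) for u in(L,Rr)]
    print(v,round(L,1),round(Rr,1),P[0].round(4),P[1].round(4),'mid',((P[0]+P[1])/2)[1].round(4))
```

```text
119 379.5 386.8 [ 0.3017 -0.0482  0.1   ] [ 0.3003 -0.0733  0.1   ] mid -0.0608
122 346.4 387.0 [0.2975 0.066  0.1   ] [ 0.2894 -0.0731  0.1   ] mid -0.0036
125 346.7 387.5 [0.2866 0.0659 0.1   ] [ 0.2785 -0.0736  0.1   ] mid -0.0039
128 346.9 387.8 [0.2758 0.0661 0.1   ] [ 0.2677 -0.0738  0.1   ] mid -0.0039
131 347.2 387.6 [0.265  0.0658 0.1   ] [ 0.257  -0.0721  0.1   ] mid -0.0032
134 347.1 388.4 [0.2543 0.0667 0.1   ] [ 0.2461 -0.074   0.1   ] mid -0.0036
137 347.2 388.8 [0.2436 0.0671 0.1   ] [ 0.2354 -0.0743  0.1   ] mid -0.0036
140 347.6 388.6 [0.2329 0.0667 0.1   ] [ 0.2248 -0.0726  0.1   ] mid -0.0029
143 347.7 389.1 [0.2223 0.0669 0.1   ] [ 0.2141 -0.0733  0.1   ] mid -0.0032
146 348.1 389.6 [0.2116 0.0665 0.1   ] [ 0.2034 -0.0739  0.1   ] mid -0.0037
149 348.2 389.8 [0.2011 0.0667 0.1   ] [ 0.1928 -0.0738  0.1   ] mid -0.0035
152 348.5 389.7 [0.1905 0.0666 0.1   ] [ 0.1824 -0.0724  0.1   ] mid -0.0029
155 348.7 390.6 [0.18   0.0667 0.1   ] [ 0.1717 -0.0743  0.1   ] mid -0.0038
158 349.1 390.8 [0.1695 0.0663 0.1   ] [ 0.1612 -0.0742  0.1   ] mid -0.004
161 349.3 390.6 [0.159  0.0663 0.1   ] [ 0.1508 -0.0726  0.1   ] mid -0.0031
164 349.3 391.1 [0.1486 0.0669 0.1   ] [ 0.1403 -0.0732  0.1   ] mid -0.0031
167 349.6 366.4 [0.1382 0.0669 0.1   ] [0.1348 0.0105 0.1   ] mid 0.0387
170 380.3 380.5 [ 0.1218 -0.0351  0.1   ] [ 0.1217 -0.0357  0.1   ] mid -0.0354
```

servo_tool([
  [[0, 0, -0.5], [0, 0, 0]],
  [[0, 0, -1], [0, 0, 0]],
  [[0, 0, -2], [0, 0, 0]],
  [[0, 0, -2.5], [0, 0, 0]],
  [[0, 0, -2.5], [0, 0, 0]],
  [[0, 0, -2.5], [0, 0, 0]],
  [[0, 0, -1.5], [0, 0, 0]],
  [[0, 0, 0], [0, 0, 0]],
  [[0, 0, 0], [0, 0, 0]],
  [[0, 0, 0], [0, 0, 0]],
])

```text
time: 6.4
tool_pos: [0.5346, 0.1695, 0.2018]
ee_rot: [-0.245, -3.13, -0.002]
force: [0.7, 0.5, -1.6]
gripper_width: 0.249
```

servo_tool([
  [[2.5, 0, 0], [0, 0, -1.2]],
  [[2.5, -1, 0], [0, 0, -1.2]],
  [[1.5, -3, 0], [0, 0, -1.2]],
  [[0.5, -4, 0], [0, 0, -1.2]],
  [[0, -4, 0], [0, 0, -1.2]],
  [[0, -4, 0], [0, 0, -1.2]],
  [[0, -4, 0], [0, 0, -1.2]],
  [[0, -4, 0], [0, 0, -1.2]],
  [[0, -4, 0], [0, 0, -1.2]],
  [[0, -3, 0], [0, 0, -1.2]],
])

```text
time: 7.4
tool_pos: [0.4433, -0.1353, 0.1908]
ee_rot: [0.112, -3.117, -0.012]
force: [-0.0, 0.5, -1.7]
gripper_width: 0.247
```

Run:
```python
from go import *
togo([.4661,-.1828,.147],183.1)
```

```text
t 7.4 tcp [ 0.4433 -0.1353  0.1908] tgt [ 0.4661 -0.1828  0.147 ] 
SHIFT cm [-2.03 -4.94  4.3 ] TURN [ 0.47 -1.27  1.  ] 
F [-0.04  0.47 -1.7 ] T [ 0.02 -0.04  0.01] w 21.5 j [-0.53  0.37  1.84 -0.01  0.95 -2.17]
```

servo_tool([
  [[-0.5, -1.5, 1], [0.1, -0.3, 0.3]],
  [[-0.5, -1.5, 1], [0.1, -0.3, 0.3]],
  [[-0.5, -0.8, 1], [0.1, -0.3, 0.2]],
  [[-0.4, -0.3, 1], [0, -0.2, 0]],
  [[0, 0, 0.3], [0, 0, 0]],
  [[0, 0, 0], [0, 0, 0]],
  [[0, 0, 0], [0, 0, 0]],
  [[0, 0, 0], [0, 0, 0]],
  [[0, 0, 0], [0, 0, 0]],
  [[0, 0, 0], [0, 0, 0]],
])

```text
time: 8.4
tool_pos: [0.4641, -0.1737, 0.1402]
ee_rot: [0.088, -3.132, -0.014]
force: [0.7, -1.1, -1.3]
gripper_width: 0.25
```

Run:
```python
from go import *
togo([.4661,-.1828,.147],183.1)
f=cam('top');crop(f['pixels'],300,85,440,245,4.5,'pics/t3.png');np.save('top3.npy',f,allow_pickle=True)
g=cam('scene');crop(g['pixels'],160,140,410,300,3,'pics/s3.png')
```

```text
t 8.4 tcp [ 0.4641 -0.1737  0.1402] tgt [ 0.4661 -0.1828  0.147 ] 
SHIFT cm [-0.14 -0.91 -0.68] TURN [ 0.51 -0.44  0.1 ] 
F [ 0.71 -1.09 -1.28] T [0.03 0.07 0.04] w 21.7 j [-0.59  0.49  1.83  0.    0.84 -2.21]
```

View pics/t3.png

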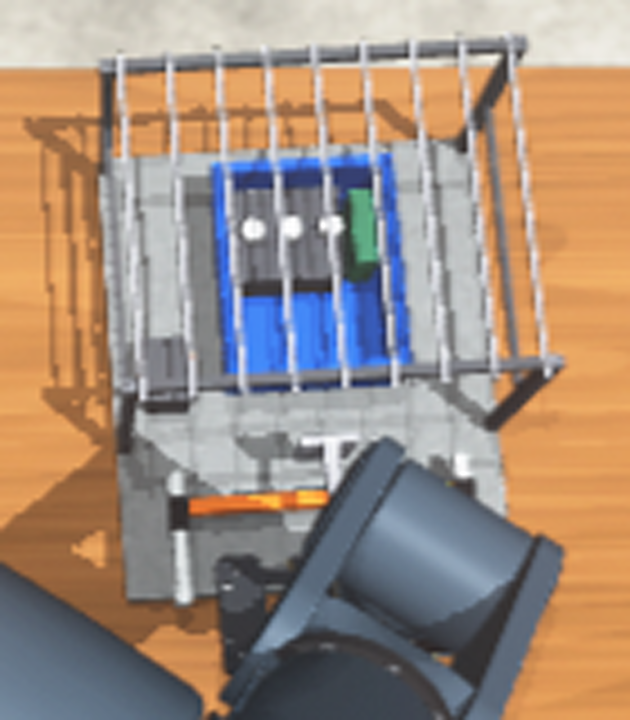

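View pics/s3.png

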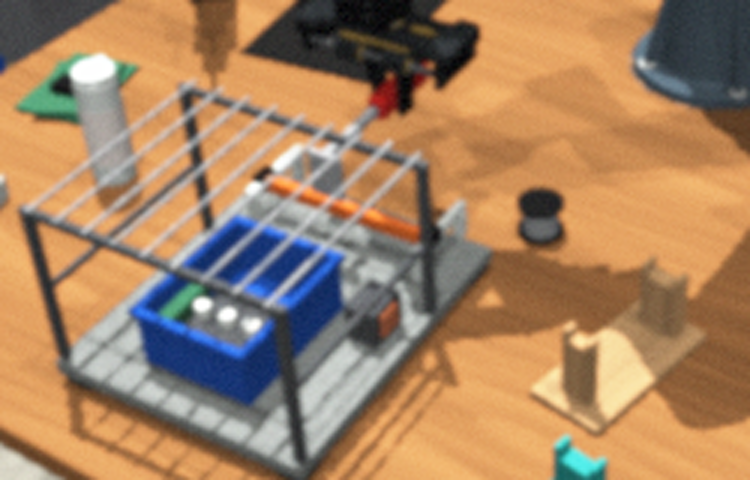

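Run:
```python
from go import *
f=np.load('top3.npy',allow_pickle=True).item();c=world_cam(f)
print(unproj(c,(300+(335+.5)/4.5-.5,85+(440+.5)/4.5-.5),.163))
print(unproj(c,(300+(302+.5)/4.5-.5,85+(440+.5)/4.5-.5),.163),unproj(c,(300+(370+.5)/4.5-.5,85+(438+.5)/4.5-.5),.163))
s=arm.read_state();Rm=R.from_rotvec(s['ee_rot']);print('pred',s['tool_pos']+Rm.apply([-.130,0,-.018-.005]))
```

```text
[ 0.59256363 -0.17149415  0.163     ]
[ 0.59267336 -0.14830634  0.163     ] [ 0.59388586 -0.19614258  0.163     ]
pred [ 0.59409325 -0.1668125   0.16219325]
```

servo_tool([
  [[-0.1, -0.4, -0.4], [0.2, -0.2, 0.1]],
  [[0, -0.4, -0.3], [0.2, -0.2, 0]],
  [[0, -0.1, 0], [0.1, 0, 0]],
  [[0, 0, 0], [0, 0, 0]],
  [[0, 0, 0], [0, 0, 0]],
  [[0, 0, 0], [0, 0, 0]],
  [[0, 0, 0], [0, 0, 0]],
  [[0, 0, 0], [0, 0, 0]],
  [[0, 0, 0], [0, 0, 0]],
  [[0, 0, 0], [0, 0, 0]],
])

```text
time: 9.5
tool_pos: [0.4658, -0.1841, 0.1482]
ee_rot: [-0.083, 3.14, -0.002]
force: [0.5, 1.3, -1.9]
gripper_width: 0.25
```

Run:
```python
from go import *
togo([.5540,-.1781,.147],183.1)
```

```text
t 9.5 tcp [ 0.4658 -0.1841  0.1482] tgt [ 0.554  -0.1781  0.147 ] 
SHIFT cm [-8.84  0.13  0.12] TURN [-0.07  0.02 -0.06] 
F [ 0.5   1.28 -1.94] T [0.06 0.01 0.01] w 21.7 j [-0.6   0.47  1.82 -0.    0.85 -2.22]
```

servo_tool([
  [[-1, 0.1, 0], [0, 0, 0]],
  [[-1.8, 0.1, 0], [0, 0, 0]],
  [[-1.8, 0.1, 0], [0, 0, 0]],
  [[-1.8, 0.1, 0], [0, 0, 0]],
  [[-1.4, 0, 0], [0, 0, 0]],
  [[-1, 0, 0], [0, 0, 0]],
  [[0, 0, 0], [0, 0, 0]],
  [[0, 0, 0], [0, 0, 0]],
  [[0, 0, 0], [0, 0, 0]],
  [[0, 0, 0], [0, 0, 0]],
])

```text
time: 10.5
tool_pos: [0.5588, -0.1736, 0.1473]
ee_rot: [0.082, -3.14, -0.0]
force: [0.4, 0.3, -1.0]
gripper_width: 0.244
```

Run:
```python
from go import *
togo([.5540,-.1755,.147],183.1)
f=cam('top');crop(f['pixels'],310,105,430,225,6,'pics/t4.png');np.save('top4.npy',f,allow_pickle=True)
g=cam('scene');crop(g['pixels'],170,140,350,280,4.2,'pics/s4.png')
```

```text
t 10.5 tcp [ 0.5588 -0.1736  0.1473] tgt [ 0.554  -0.1755  0.147 ] 
SHIFT cm [ 0.49 -0.17  0.03] TURN [ 0.01 -0.01 -0.1 ] 
F [ 0.4   0.29 -1.03] T [-0.05  0.08 -0.02] w 21.2 j [-0.49  0.57  1.61  0.    0.97 -2.12]
```

View pics/t4.png

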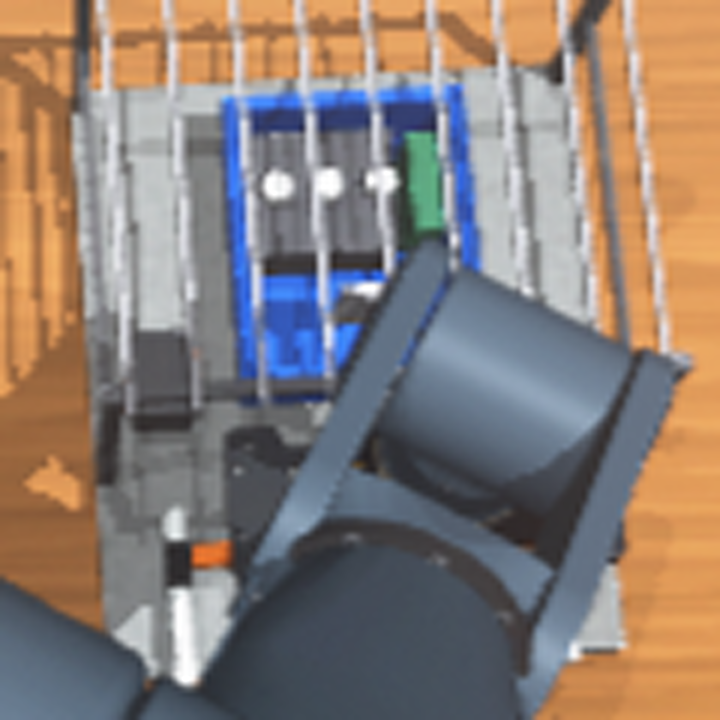

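View pics/s4.png

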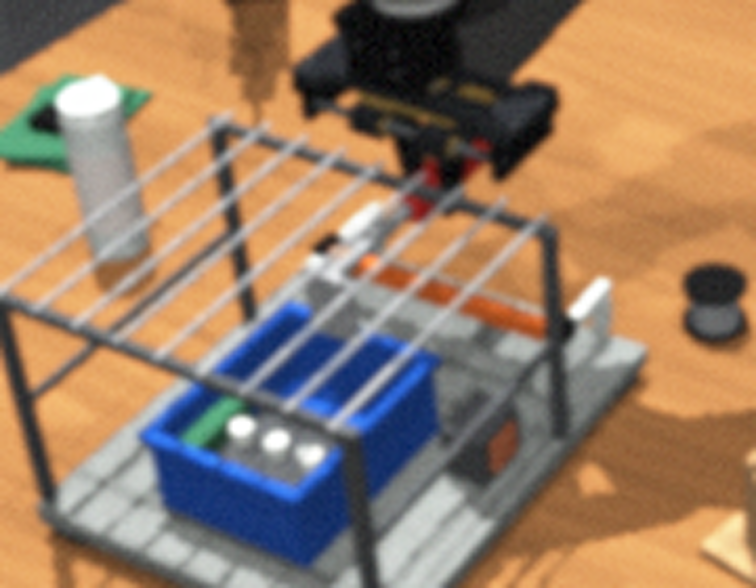

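Run:
```python
from go import *
togo([.5540,-.1755,.147],183.1)
s=arm.read_state();Rm=R.from_rotvec(s['ee_rot'])
B=np.array([[ -.1305,y,z] for y in(-.02,.02) for z in(-.018-.005,-.018+.05)])
W=s['tool_pos']+Rm.apply(B)
f=np.load('top4.npy',allow_pickle=True).item()
g=cam('scene')
a=(proj(world_cam(f),W)-[310,105])*6;print(W.round(4),a.round(0))
b=(proj(world_cam(g),W)-[170,140])*4.2;print(b.round(0))
im=cv2.resize(np.ascontiguousarray(g['pixels'][140:280,170:350,::-1]),None,fx=4.2,fy=4.2)
for p in b: cv2.circle(im,tuple(int(v) for v in p),4,(0,255,0),1)
cv2.imwrite('pics/s5.png',im)
```

```text
t 10.6 tcp [ 0.5589 -0.1737  0.1474] tgt [ 0.554  -0.1755  0.147 ] 
SHIFT cm [ 0.5  -0.16  0.04] TURN [ 0.   0.  -0.1] 
F [ 0.14  0.24 -1.78] T [0.07 0.03 0.07] w 21.7 j [-0.49  0.57  1.61  0.    0.97 -2.12]
[[ 0.6903 -0.1868  0.1704]
 [ 0.6903 -0.1868  0.1154]
 [ 0.6882 -0.1469  0.1704]
 [ 0.6882 -0.1469  0.1154]] [[410. 281.]
 [394. 311.]
 [334. 286.]
 [323. 315.]]
[[305. 269.]
 [314. 329.]
 [351. 286.]
 [359. 346.]]
```

View pics/s5.png

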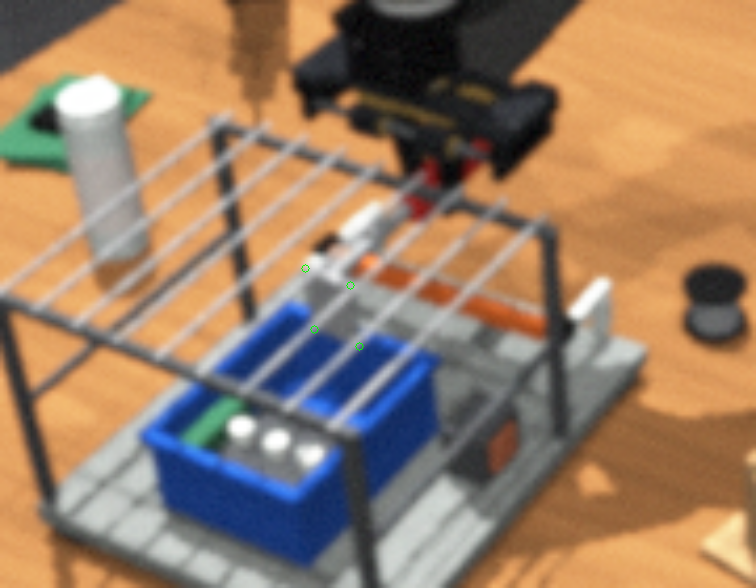

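servo_tool([
  [[0, 0, 0.6], [0, 0, 0]],
  [[0, 0, 1], [0, 0, 0]],
  [[0, 0, 1], [0, 0, 0]],
  [[0, 0, 1], [0, 0, 0]],
  [[0, 0, 0.9], [0, 0, 0]],
  [[0, 0, 0.5], [0, 0, 0]],
  [[0, 0, 0], [0, 0, 0]],
  [[0, 0, 0], [0, 0, 0]],
  [[0, 0, 0], [0, 0, 0]],
  [[0, 0, 0], [0, 0, 0]],
])

```text
time: 11.65
tool_pos: [0.5583, -0.1738, 0.0919]
ee_rot: [0.081, -3.139, -0.001]
force: [-0.1, 1.0, -2.1]
gripper_width: 0.249
```

Run:
```python
from go import *
togo([.5540,-.1755,.097],183.1)
g=cam('scene');crop(g['pixels'],170,140,350,280,4.2,'pics/s6.png')
```

```text
t 11.65 tcp [ 0.5583 -0.1738  0.0919] tgt [ 0.554  -0.1755  0.097 ] 
SHIFT cm [ 0.43 -0.15 -0.51] TURN [ 0.05 -0.09 -0.14] 
F [-0.1   0.96 -2.09] T [ 0.04 -0.    0.  ] w 21.6 j [-0.49  0.65  1.64  0.    0.85 -2.12]
```

View pics/s6.png

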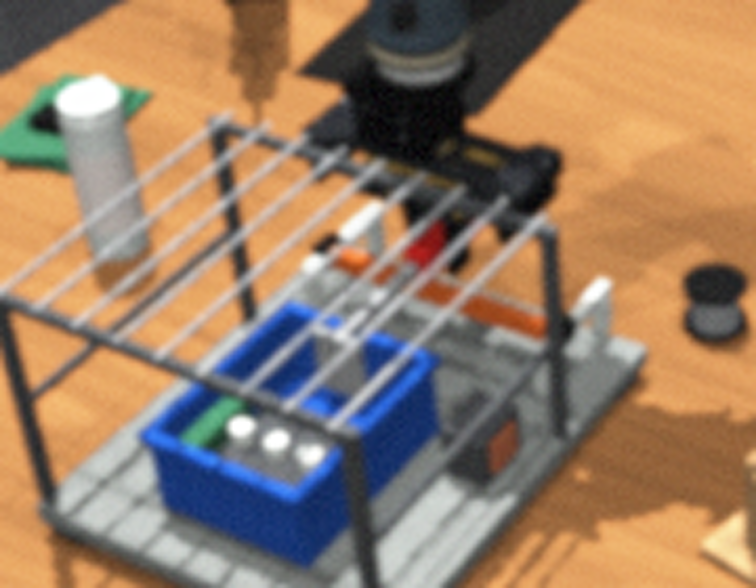

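servo_tool([
  [[0.4, 0, -0.2], [0, 0, 0]],
  [[0.6, 0, -0.1], [0, 0, 0]],
  [[0.4, 0, 0], [0, 0, 0]],
  [[0.3, 0, 0], [0, 0, 0]],
  [[0.3, 0, 0], [0, 0, 0]],
  [[0.3, 0, 0], [0, 0, 0]],
  [[0.4, 0, 0], [0, 0, 0]],
  [[0.4, 0, 0], [0, 0, 0]],
  [[0.4, 0, 0], [0, 0, 0]],
  [[0.4, 0, 0], [0, 0, 0]],
])

```text
time: 12.7
tool_pos: [0.5222, -0.1775, 0.0969]
ee_rot: [-0.08, 3.129, -0.006]
force: [4.4, 0.3, -3.1]
gripper_width: 0.251
```

Run:
```python
from go import *
togo([.4700,-.178,.095],183.1)
F=np.load('fit.npz');p=F['rack'];r=R.from_euler('z',p[2]);s=arm.read_state();print('rack',r.inv().apply(s['tool_pos']-[p[0],p[1],0]).round(4),'Frack',r.inv().apply(s['force']).round(2))
```

```text
t 12.7 tcp [ 0.5222 -0.1775  0.0969] tgt [ 0.47  -0.178  0.095] 
SHIFT cm [5.22 0.22 0.12] TURN [-0.25  0.68 -0.16] 
F [ 4.37  0.31 -3.09] T [ 0.11 -0.53 -0.03] w 21.9 j [-0.53  0.61  1.74  0.    0.79 -2.16]
rack [-0.0036 -0.0027  0.0969] Frack [ 4.38  0.07 -3.09]
```

servo_tool([
  [[0.5, 0, 0], [0, 0.1, 0]],
  [[0.5, 0, 0], [0, 0.1, 0]],
  [[0.5, 0, 0], [0, 0.1, 0]],
  [[0.5, 0, 0], [0, 0.1, 0]],
  [[0.5, 0, 0], [0, 0.1, 0]],
  [[0.5, 0, 0], [0, 0, 0]],
  [[0.4, 0, 0], [0, 0, 0]],
  [[0.3, 0, 0], [0, 0, 0]],
  [[0.3, 0, 0], [0, 0, 0]],
  [[0.3, 0, 0], [0, 0, 0]],
])

```text
time: 13.7
tool_pos: [0.4763, -0.1807, 0.0972]
ee_rot: [-0.078, 3.135, -0.009]
force: [5.0, 0.0, -4.2]
gripper_width: 0.242
```

```bash
cat > st.py <<'E'
from go import *
togo([.4700,-.178,.095],183.1)
F=np.load('fit.npz');p=F['rack'];r=R.from_euler('z',p[2]);s=arm.read_state();print('rack',r.inv().apply(s['tool_pos']-[p[0],p[1],0]).round(4),'Frack',r.inv().apply(s['force']).round(2))
E
python3 st.py
```

```text
t 13.7 tcp [ 0.4763 -0.1807  0.0972] tgt [ 0.47  -0.178  0.095] 
SHIFT cm [0.62 0.3  0.21] TURN [-0.34  0.3  -0.24] 
F [ 5.02  0.04 -4.23] T [ 0.17 -0.59 -0.  ] w 21.1 j [-0.58  0.57  1.84 -0.    0.73 -2.2 ]
rack [-0.0497 -0.0034  0.0972] Frack [ 5.01 -0.23 -4.23]
```

servo_tool([
  [[0.2, 0, 0], [0, 0, 0]],
  [[0.2, 0, 0], [0, 0, 0]],
  [[0.2, 0, 0], [0, 0, 0]],
  [[0.1, 0, 0], [0, 0, 0]],
  [[0.1, 0, 0], [0, 0, 0]],
  [[0.1, 0, 0], [0, 0, 0]],
  [[0.1, 0, 0], [0, 0, 0]],
  [[0.1, 0, 0], [0, 0, 0]],
  [[0.1, 0, 0], [0, 0, 0]],
  [[0.1, 0, 0], [0, 0, 0]],
])

```text
time: 14.7
tool_pos: [0.4625, -0.1815, 0.0972]
ee_rot: [-0.079, 3.135, -0.009]
force: [3.8, 0.9, -3.3]
gripper_width: 0.252
```

```bash
python3 st.py
```

```text
t 14.7 tcp [ 0.4625 -0.1815  0.0972] tgt [ 0.47  -0.178  0.095] 
SHIFT cm [-0.77  0.31  0.22] TURN [-0.36  0.32 -0.23] 
F [ 3.76  0.88 -3.32] T [ 0.09 -0.58  0.02] w 21.9 j [-0.6   0.56  1.87 -0.    0.71 -2.22]
rack [-0.0635 -0.0035  0.0972] Frack [ 3.81  0.67 -3.32]
```

servo_tool([
  [[0.1, 0, 0], [0, 0, 0]],
  [[0.1, 0, 0], [0, 0, 0]],
  [[0.1, 0, 0], [0, 0, 0]],
  [[0.1, 0, 0], [0, 0, 0]],
  [[0.1, 0, 0], [0, 0, 0]],
  [[0.1, 0, 0], [0, 0, 0]],
  [[0.1, 0, 0], [0, 0, 0]],
  [[0.1, 0, 0], [0, 0, 0]],
  [[0.1, 0, 0], [0, 0, 0]],
  [[0.1, 0, 0], [0, 0, 0]],
])

```text
time: 15.7
tool_pos: [0.4519, -0.1822, 0.0971]
ee_rot: [-0.078, 3.134, -0.01]
force: [5.7, 0.8, -3.9]
gripper_width: 0.246
```

```bash
python3 st.py
```

```text
t 15.7 tcp [ 0.4519 -0.1822  0.0971] tgt [ 0.47  -0.178  0.095] 
SHIFT cm [-1.83  0.33  0.22] TURN [-0.37  0.36 -0.24] 
F [ 5.65  0.81 -3.92] T [ 0.12 -0.73  0.08] w 21.4 j [-0.61  0.55  1.89 -0.    0.69 -2.23]
rack [-0.0741 -0.0036  0.0971] Frack [ 5.69  0.51 -3.92]
```

servo_tool([
  [[0.04, 0, 0], [0, 0, 0]],
  [[0.04, 0, 0], [0, 0, 0]],
  [[0.04, 0, 0], [0, 0, 0]],
  [[0.04, 0, 0], [0, 0, 0]],
  [[0.04, 0, 0], [0, 0, 0]],
  [[0.04, 0, 0], [0, 0, 0]],
  [[0.04, 0, 0], [0, 0, 0]],
  [[0.04, 0, 0], [0, 0, 0]],
  [[0.04, 0, 0], [0, 0, 0]],
  [[0.04, 0, 0], [0, 0, 0]],
])

```text
time: 16.7
tool_pos: [0.4513, -0.1825, 0.0969]
ee_rot: [-0.08, 3.127, -0.012]
force: [5.8, -0.3, -4.6]
gripper_width: 0.248
```

```bash
python3 st.py
```

```text
t 16.7 tcp [ 0.4513 -0.1825  0.0969] tgt [ 0.47  -0.178  0.095] 
SHIFT cm [-1.89  0.35  0.22] TURN [-0.45  0.77 -0.17] 
F [ 5.82 -0.27 -4.64] T [ 0.15 -0.66  0.1 ] w 21.5 j [-0.62  0.55  1.9   0.    0.68 -2.24]
rack [-0.0747 -0.0038  0.0969] Frack [ 5.79 -0.59 -4.64]
```

servo_tool([
  [[0.08, 0, 0], [0, 0.1, 0]],
  [[0.08, 0, 0], [0, 0.1, 0]],
  [[0.08, 0, 0], [0, 0.1, 0]],
  [[0.08, 0, 0], [0, 0.1, 0]],
  [[0.08, 0, 0], [0, 0.1, 0]],
  [[0.08, 0, 0], [0, 0.1, 0]],
  [[0.06, 0, 0], [0, 0, 0]],
  [[0.06, 0, 0], [0, 0, 0]],
  [[0.06, 0, 0], [0, 0, 0]],
  [[0.06, 0, 0], [0, 0, 0]],
])

```text
time: 17.7
tool_pos: [0.4503, -0.183, 0.097]
ee_rot: [-0.085, 3.126, -0.016]
force: [6.4, 2.1, -4.1]
gripper_width: 0.251
```

```bash
python3 st.py
```

```text
t 17.7 tcp [ 0.4503 -0.183   0.097 ] tgt [ 0.47  -0.178  0.095] 
SHIFT cm [-1.99  0.39  0.23] TURN [-0.62  0.83  0.01] 
F [ 6.37  2.09 -4.1 ] T [ 0.28 -0.8   0.09] w 21.9 j [-0.62  0.55  1.9   0.    0.67 -2.24]
rack [-0.0757 -0.0043  0.097 ] Frack [ 6.48  1.75 -4.1 ]
```

servo_tool([
  [[0.12, 0, 0], [0.1, 0.15, 0]],
  [[0.12, 0, 0], [0.1, 0.15, 0]],
  [[0.12, 0, 0], [0.1, 0.15, 0]],
  [[0.12, 0, 0], [0, 0.15, 0]],
  [[0.12, 0, 0], [0, 0.15, 0]],
  [[0.06, 0, 0], [0, 0.1, 0]],
  [[0.06, 0, 0], [0, 0.1, 0]],
  [[0.06, 0, 0], [0, 0.1, 0]],
  [[0.06, 0, 0], [0, 0.1, 0]],
  [[0.06, 0, 0], [0, 0.1, 0]],
])

```text
time: 18.7
tool_pos: [0.449, -0.1836, 0.0973]
ee_rot: [-0.092, 3.133, -0.032]
force: [7.3, 1.6, -4.8]
gripper_width: 0.252
```

```bash
python3 st.py
```

```text
t 18.7 tcp [ 0.449  -0.1836  0.0973] tgt [ 0.47  -0.178  0.095] 
SHIFT cm [-2.13  0.44  0.24] TURN [-1.18  0.39  0.27] 
F [ 7.33  1.59 -4.81] T [ 0.33 -0.86  0.12] w 22.0 j [-0.61  0.55  1.9  -0.02  0.68 -2.23]
rack [-0.0771 -0.0049  0.0973] Frack [ 7.4   1.19 -4.81]
```

servo_tool([
  [[0.16, 0.02, 0], [-0.15, 0.1, 0]],
  [[0.16, 0.02, 0], [-0.15, 0.1, 0]],
  [[0.16, 0.02, 0], [-0.15, 0.1, 0]],
  [[0.16, 0.02, 0], [-0.15, 0.1, 0]],
  [[0.14, 0.02, 0], [-0.15, 0.1, 0]],
  [[0.12, 0.02, 0], [-0.15, 0.1, 0]],
  [[0.08, 0.02, 0], [-0.1, 0.1, 0]],
  [[0.08, 0.02, 0], [-0.1, 0.1, 0]],
  [[0.08, 0, 0], [-0.1, 0.1, 0]],
  [[0.08, 0, 0], [-0.1, 0.1, 0]],
])

```text
time: 19.7
tool_pos: [0.4484, -0.1841, 0.0977]
ee_rot: [-0.094, 3.128, -0.007]
force: [7.9, 2.2, -5.6]
gripper_width: 0.253
```

```bash
python3 st.py
python3 - <<'E'
from h import *
f=cam('top');crop(f['pixels'],310,105,430,225,6,'pics/t7.png')
g=cam('scene');crop(g['pixels'],170,140,350,280,4.2,'pics/s7.png')
E
```

```text
t 19.7 tcp [ 0.4484 -0.1841  0.0977] tgt [ 0.47  -0.178  0.095] 
SHIFT cm [-2.19  0.48  0.29] TURN [-0.27  0.7   0.33] 
F [ 7.92  2.18 -5.6 ] T [ 0.25 -0.9   0.06] w 22.0 j [-0.62  0.54  1.9   0.01  0.68 -2.26]
rack [-0.0777 -0.0053  0.0977] Frack [ 8.03  1.74 -5.6 ]
```

View pics/s7.png

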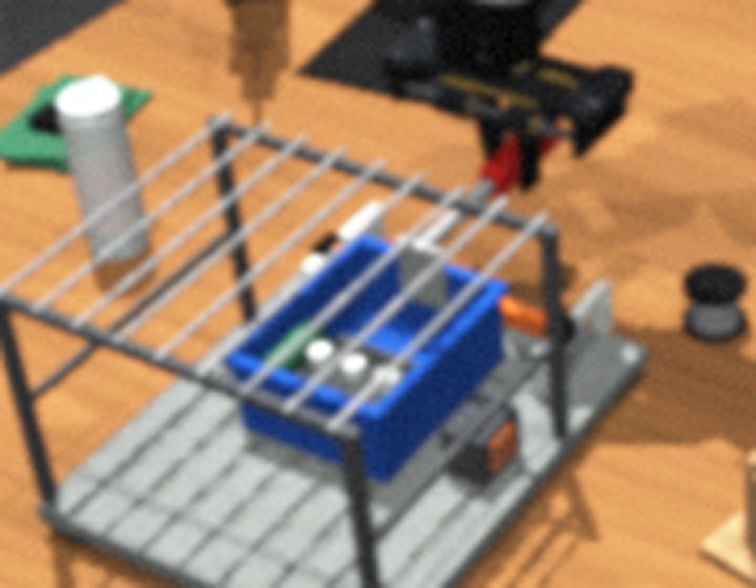

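View pics/t7.png

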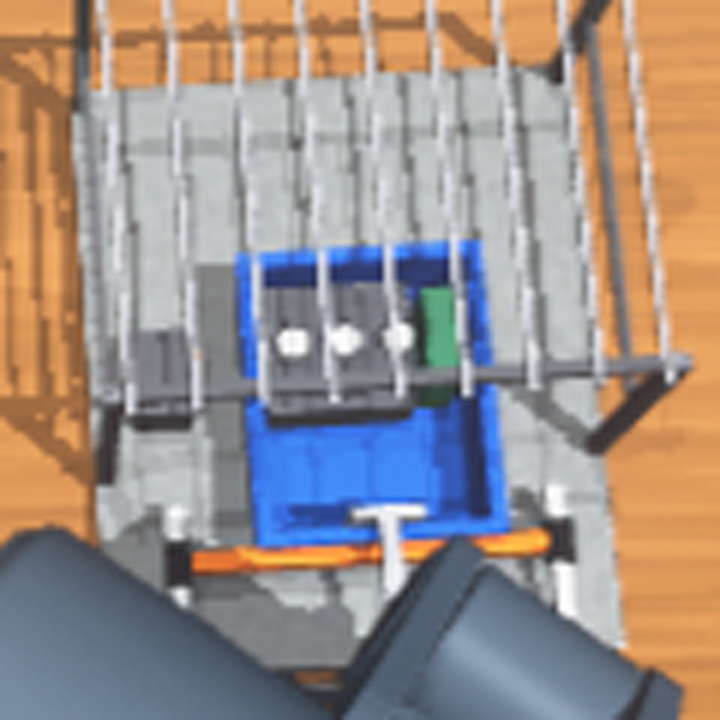

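servo_tool([
  [[0.2, 0, 0.03], [0, 0.15, 0]],
  [[0.2, 0, 0.03], [0, 0.15, 0]],
  [[0.2, 0, 0.03], [0, 0.15, 0]],
  [[0.2, 0, 0.03], [0, 0.15, 0]],
  [[0.18, 0, 0.03], [0, 0.15, 0]],
  [[0.15, 0, 0.02], [0, 0.15, 0]],
  [[0.15, 0, 0.02], [0, 0.15, 0]],
  [[0.15, 0, 0.02], [0, 0.15, 0]],
  [[0.15, 0, 0.02], [0, 0.15, 0]],
  [[0.15, 0, 0.02], [0, 0.15, 0]],
])

```text
time: 20.8
tool_pos: [0.4474, -0.1846, 0.097]
ee_rot: [-0.095, 3.122, -0.018]
force: [9.0, 2.5, -4.1]
gripper_width: 0.25
```

```bash
python3 st.py
```

```text
t 20.8 tcp [ 0.4474 -0.1846  0.097 ] tgt [ 0.47  -0.178  0.095] 
SHIFT cm [-2.29  0.53  0.24] TURN [-0.68  1.05  0.37] 
F [ 9.    2.52 -4.1 ] T [ 0.64 -1.16  0.24] w 21.8 j [-0.62  0.54  1.91  0.    0.67 -2.26]
rack [-0.0787 -0.0058  0.097 ] Frack [ 9.12  2.02 -4.1 ]
```

servo_tool([
  [[0.25, 0.05, 0.02], [-0.15, 0.25, 0]],
  [[0.25, 0.05, 0.02], [-0.15, 0.25, 0]],
  [[0.25, 0.05, 0.02], [-0.15, 0.25, 0]],
  [[0.25, 0.05, 0.02], [-0.1, 0.25, 0]],
  [[0.25, 0.05, 0.02], [-0.1, 0.25, 0]],
  [[0.25, 0.05, 0.02], [-0.1, 0.25, 0]],
  [[0.2, 0.03, 0.02], [-0.1, 0.2, 0]],
  [[0.2, 0.03, 0.02], [-0.1, 0.2, 0]],
  [[0.2, 0.03, 0.02], [-0.1, 0.2, 0]],
  [[0.2, 0.03, 0.02], [-0.1, 0.2, 0]],
])

```text
time: 21.8
tool_pos: [0.4464, -0.1846, 0.0973]
ee_rot: [-0.093, 3.119, -0.009]
force: [10.7, 3.3, -5.9]
gripper_width: 0.249
```

```bash
python3 st.py
```

```text
t 21.8 tcp [ 0.4464 -0.1846  0.0973] tgt [ 0.47  -0.178  0.095] 
SHIFT cm [-2.39  0.52  0.28] TURN [-0.36  1.23  0.31] 
F [10.74  3.34 -5.91] T [ 0.46 -1.3   0.25] w 21.6 j [-0.63  0.54  1.91  0.01  0.67 -2.27]
rack [-0.0797 -0.0057  0.0973] Frack [10.91  2.75 -5.91]
```

servo_tool([
  [[0.3, 0.03, 0.02], [-0.1, 0.3, 0]],
  [[0.3, 0.03, 0.02], [-0.1, 0.3, 0]],
  [[0.3, 0.03, 0.02], [-0.1, 0.3, 0]],
  [[0.3, 0.03, 0.02], [-0.1, 0.3, 0]],
  [[0.3, 0.03, 0.02], [-0.1, 0.3, 0]],
  [[0.3, 0.03, 0.02], [-0.1, 0.3, 0]],
  [[0.25, 0.02, 0.02], [-0.1, 0.25, 0]],
  [[0.25, 0.02, 0.02], [-0.1, 0.25, 0]],
  [[0.25, 0.02, 0.02], [-0.1, 0.25, 0]],
  [[0.25, 0.02, 0.02], [-0.1, 0.25, 0]],
])

```text
time: 22.8
tool_pos: [0.445, -0.1852, 0.0973]
ee_rot: [-0.092, 3.116, -0.004]
force: [12.9, 4.2, -5.8]
gripper_width: 0.246
```

```bash
python3 st.py;python3 - <<'E'
from h import *
f=cam('top');crop(f['pixels'],310,105,430,225,6,'pics/t8.png')
E
```

```text
t 22.8 tcp [ 0.445  -0.1852  0.0973] tgt [ 0.47  -0.178  0.095] 
SHIFT cm [-2.53  0.58  0.29] TURN [-0.19  1.38  0.28] 
F [12.95  4.16 -5.84] T [ 0.74 -1.51  0.29] w 21.4 j [-0.64  0.54  1.92  0.02  0.66 -2.28]
rack [-0.0811 -0.0063  0.0973] Frack [13.15  3.45 -5.84]
```

View pics/t8.png

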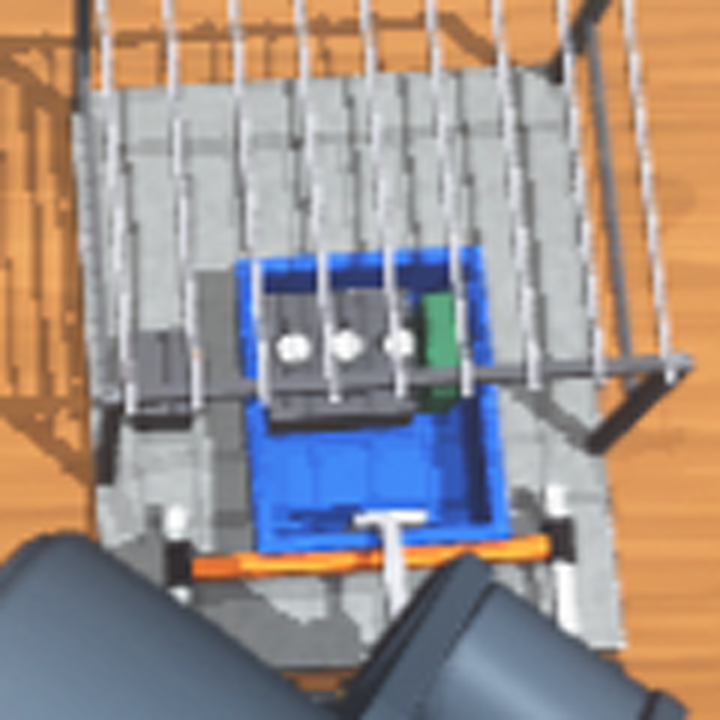

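servo_tool([
  [[0.22, 0, 0.02], [-0.05, 0.22, 0]],
  [[0.22, 0, 0.02], [-0.05, 0.22, 0]],
  [[0.22, 0, 0.02], [-0.05, 0.22, 0]],
  [[0.22, 0, 0.02], [-0.05, 0.22, 0]],
  [[0.22, 0, 0.02], [-0.05, 0.22, 0]],
  [[0.22, 0, 0.02], [-0.05, 0.22, 0]],
  [[0.22, 0, 0.02], [-0.05, 0.22, 0]],
  [[0.22, 0, 0.02], [-0.05, 0.22, 0]],
  [[0.22, 0, 0.02], [-0.05, 0.22, 0]],
  [[0.22, 0, 0.02], [-0.05, 0.22, 0]],
])

```text
time: 23.85
tool_pos: [0.4451, -0.1856, 0.0967]
ee_rot: [-0.095, 3.113, -0.004]
force: [11.4, 5.0, -5.6]
gripper_width: 0.25
```

```bash
python3 st.py
```

```text
t 23.85 tcp [ 0.4451 -0.1856  0.0967] tgt [ 0.47  -0.178  0.095] 
SHIFT cm [-2.53  0.61  0.24] TURN [-0.19  1.54  0.38] 
F [11.41  4.98 -5.61] T [ 0.75 -1.51  0.32] w 21.8 j [-0.64  0.54  1.92  0.02  0.66 -2.29]
rack [-0.0811 -0.0066  0.0967] Frack [11.66  4.35 -5.61]
```

servo_tool([
  [[0.05, 0, 0], [0, 0, 0]],
  [[-0.1, 0, 0], [0, 0, 0]],
  [[-0.1, 0, 0], [0, 0, 0]],
  [[-0.1, 0, 0], [0, 0, 0]],
  [[-0.15, 0, 0], [0, 0, 0]],
  [[-0.2, 0, 0], [0, 0, 0]],
  [[-0.2, 0, 0], [0, 0, 0]],
  [[-0.2, 0, 0], [0, 0, 0]],
  [[-0.2, 0, 0], [0, 0, 0]],
  [[0, 0, 0], [0, 0, 0]],
])

```text
time: 24.85
tool_pos: [0.4531, -0.1813, 0.0962]
ee_rot: [-0.1, 3.124, 0.006]
force: [-0.6, -0.5, -2.5]
gripper_width: 0.251
```

```bash
python3 st.py
```

```text
t 24.85 tcp [ 0.4531 -0.1813  0.0962] tgt [ 0.47  -0.178  0.095] 
SHIFT cm [-1.7   0.22  0.15] TURN [0.21 0.95 0.55] 
F [-0.56 -0.51 -2.48] T [ 0.05  0.08 -0.01] w 21.9 j [-0.62  0.55  1.9   0.02  0.69 -2.27]
rack [-0.0728 -0.0028  0.0962] Frack [-0.59 -0.48 -2.48]
```

servo_tool([
  [[-0.3, 0, 0], [0, 0.3, 0.2]],
  [[-0.3, 0, 0], [0, 0.3, 0.2]],
  [[-0.1, 0, 0], [0.1, 0.3, 0.1]],
  [[0, 0, -0.2], [0, 0, 0]],
  [[0, 0, -0.5], [0, 0, 0]],
  [[0, 0, -1], [0, 0, 0]],
  [[0, 0, -1], [0, 0, 0]],
  [[0, 0, -1], [0, 0, 0]],
  [[0, 0, -1], [0, 0, 0]],
  [[0, 0, -1], [0, 0, 0]],
])

```text
time: 25.85
tool_pos: [0.46, -0.1804, 0.1577]
ee_rot: [0.086, -3.138, -0.004]
force: [0.5, 0.0, -1.2]
gripper_width: 0.249
```

```bash
python3 st.py;python3 - <<'E'
from h import *
f=cam('top');crop(f['pixels'],310,105,430,225,6,'pics/t9.png')
g=cam('scene');crop(g['pixels'],170,140,350,280,4.2,'pics/s9.png')
E
```

```text
t 25.85 tcp [ 0.46   -0.1804  0.1577] tgt [ 0.47  -0.178  0.095] 
SHIFT cm [-1.03  0.17  6.27] TURN [ 0.17 -0.13  0.02] 
F [ 0.47  0.02 -1.23] T [ 0.01 -0.01 -0.04] w 21.7 j [-0.6   0.45  1.82  0.    0.87 -2.23]
rack [-0.0659 -0.0022  0.1577] Frack [ 0.47 -0.01 -1.23]
```

View pics/t9.png

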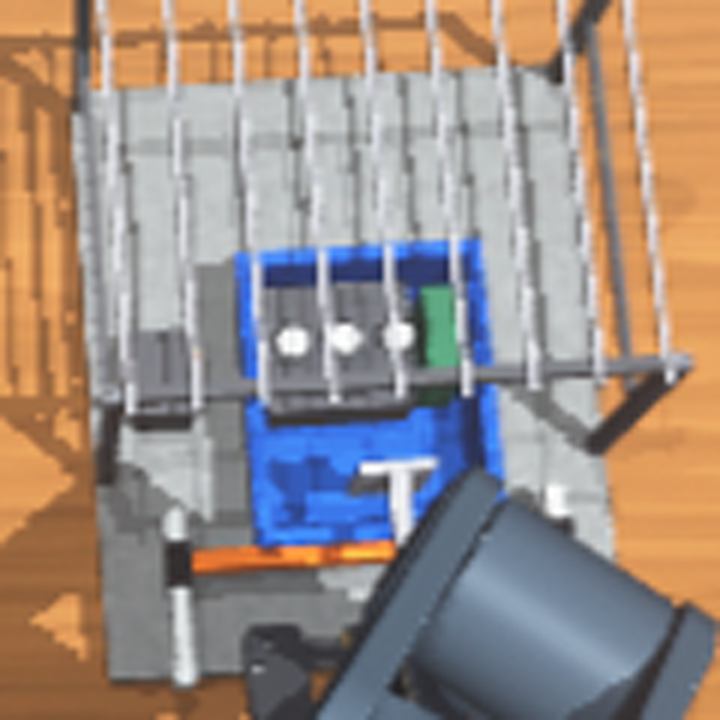

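View pics/s9.png

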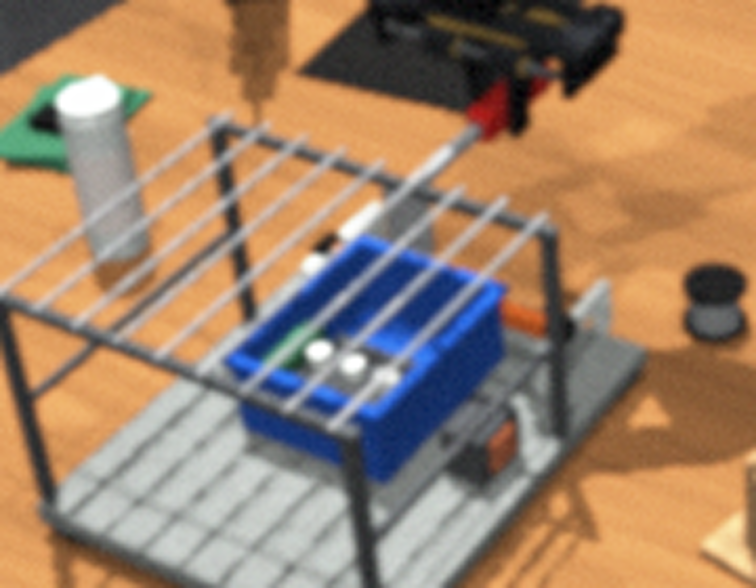

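servo_tool([
  [[0.3, 0, -1.5], [0, 0, 0]],
  [[0.3, 1, -1.5], [0, 0, 1.2]],
  [[0, 3, -0.5], [0, 0, 1.4]],
  [[0, 4, 0], [0, 0, 1.4]],
  [[0, 4, 0], [0, 0, 1.4]],
  [[0, 4, 0], [0, 0, 1.4]],
  [[0, 4, 0], [0, 0, 1.4]],
  [[0, 4, 0], [0, 0, 1.4]],
  [[0, 4, 0], [0, 0, 1.2]],
  [[0, 3, 0], [0, 0, 1.2]],
])

```text
time: 26.95
tool_pos: [0.4723, 0.1334, 0.1943]
ee_rot: [0.274, 3.128, -0.002]
force: [0.2, -0.6, -0.2]
gripper_width: 0.248
```

Run:
```python
from go import *
togo([.5408,.1696,.16],171)
f=cam('top');np.save('top10.npy',f,allow_pickle=True)
crop(f['pixels'],230,140,320,240,6,'pics/t10.png')
```

```text
t 26.95 tcp [0.4723 0.1334 0.1943] tgt [0.5408 0.1696 0.16  ] 
SHIFT cm [-6.11  4.76  3.43] TURN [-0.06  0.1  -1.01] 
F [ 0.21 -0.63 -0.17] T [0.   0.01 0.01] w 21.6 j [ 0.05  0.39  1.79 -0.    0.96 -1.35]
```

View pics/t10.png

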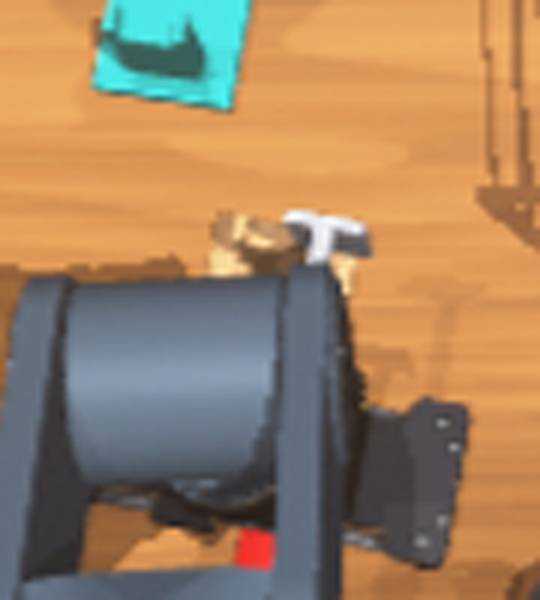

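servo_tool([
  [[-1, 0.8, 0.5], [0, 0, -0.2]],
  [[-1.5, 1.2, 0.8], [0, 0, -0.2]],
  [[-1.5, 1.2, 0.8], [0, 0, -0.2]],
  [[-1.2, 0.9, 0.8], [0, 0, -0.2]],
  [[-0.6, 0.4, 0.3], [0, 0, -0.1]],
  [[0, 0, 0], [0, 0, 0]],
  [[0, 0, 0], [0, 0, 0]],
  [[0, 0, 0], [0, 0, 0]],
  [[0, 0, 0], [0, 0, 0]],
  [[0, 0, 0], [0, 0, 0]],
])

```text
time: 28.0
tool_pos: [0.54, 0.1712, 0.1589]
ee_rot: [-0.248, -3.131, -0.002]
force: [0.2, 0.4, -1.5]
gripper_width: 0.248
```

Run:
```python
from go import *
togo([.5408,.1696,.10],171)
g=cam('scene');crop(g['pixels'],310,180,430,290,6,'pics/s11.png')
f=cam('wrist');crop(f['pixels'],0,0,640,400,1.25,'pics/w11.png')
```

```text
t 28.0 tcp [0.54   0.1712 0.1589] tgt [0.5408 0.1696 0.1   ] 
SHIFT cm [-0.11 -0.16  5.89] TURN [ 0.07 -0.07 -0.06] 
F [ 0.19  0.36 -1.46] T [ 0.05  0.06 -0.01] w 21.5 j [ 0.11  0.53  1.64  0.    0.97 -1.3 ]
```

View pics/s11.png

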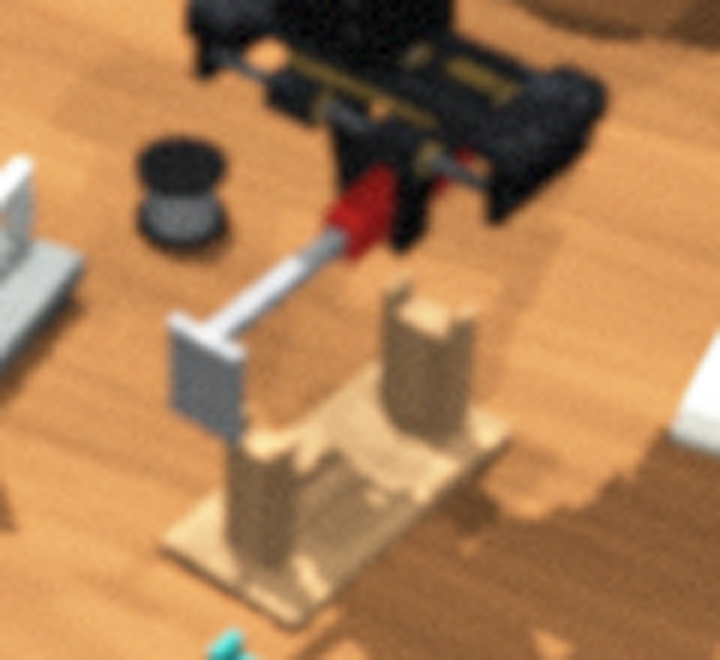

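View pics/w11.png

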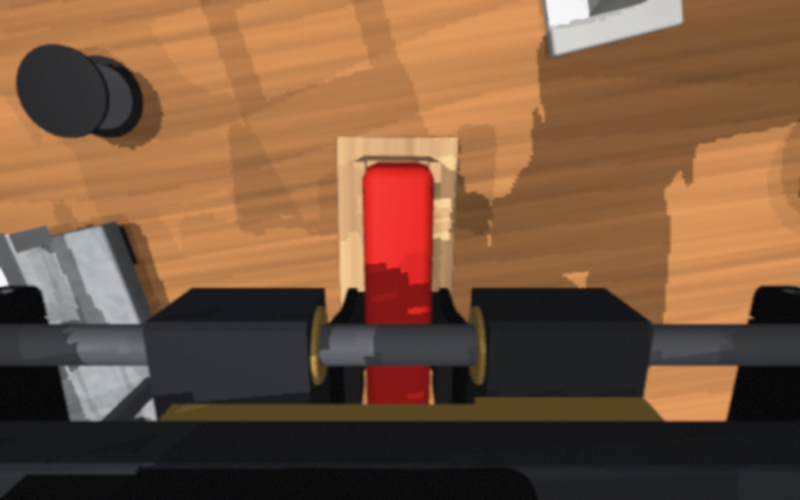

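servo_tool([
  [[0, -0.1, 0.5], [0, 0, 0]],
  [[0, -0.05, 1.2], [0, 0, 0]],
  [[0, 0, 1.2], [0, 0, 0]],
  [[0, 0, 1.2], [0, 0, 0]],
  [[0, 0, 1.2], [0, 0, 0]],
  [[0, 0, 1], [0, 0, 0]],
  [[0, 0, 0.5], [0, 0, 0]],
  [[0, 0, 0.2], [0, 0, 0]],
  [[0, 0, 0], [0, 0, 0]],
  [[0, 0, 0], [0, 0, 0]],
])

```text
time: 29.1
tool_pos: [0.5389, 0.1699, 0.0812]
ee_rot: [-0.247, -3.128, -0.001]
force: [-0.6, -0.2, -0.4]
gripper_width: 0.252
```

Run:
```python
from go import *
togo([.5408,.1696,.0697],171)
g=cam('scene');crop(g['pixels'],310,180,430,290,6,'pics/s12.png')
f=cam('wrist');crop(f['pixels'],0,0,640,400,1.25,'pics/w12.png')
```

```text
t 29.1 tcp [0.5389 0.1699 0.0812] tgt [0.5408 0.1696 0.0697] 
SHIFT cm [-0.2   0.    1.15] TURN [ 0.03 -0.21 -0.04] 
F [-0.61 -0.18 -0.42] T [0.05 0.03 0.01] w 21.9 j [ 0.11  0.65  1.7   0.    0.8  -1.31]
```

View pics/s12.png

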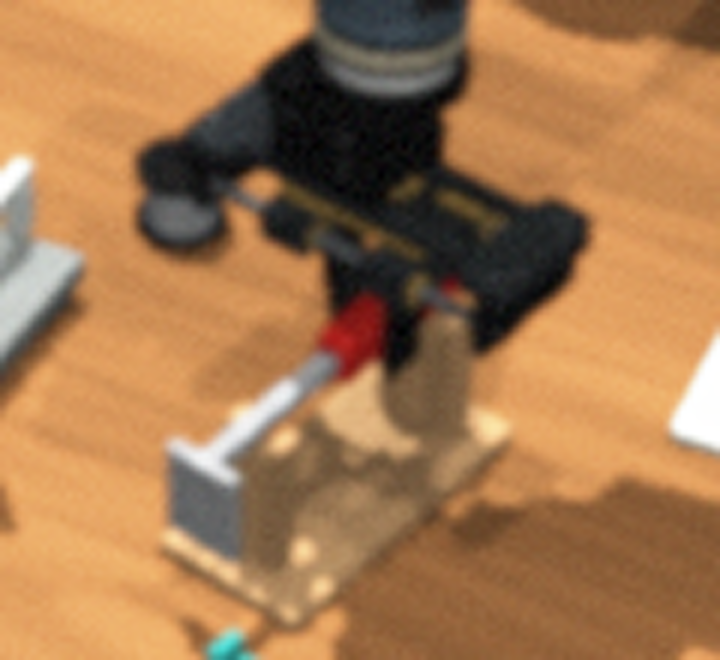

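View pics/w12.png

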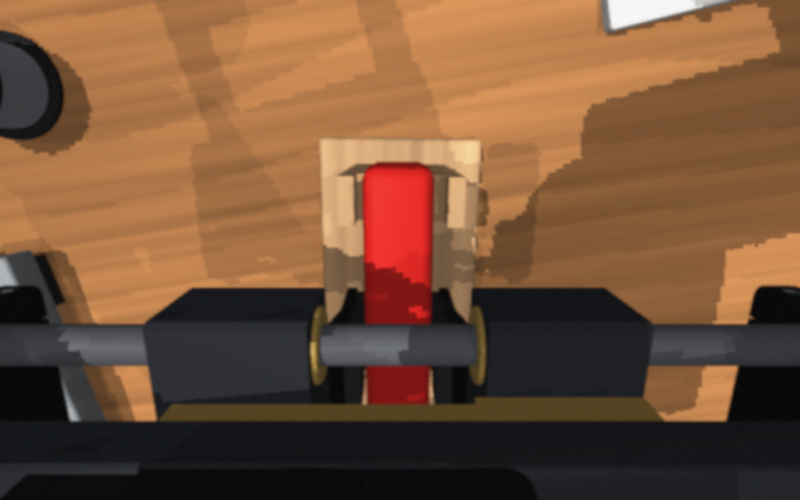

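servo_tool([
  [[-0.1, 0, 0.3], [0, -0.1, 0]],
  [[-0.1, 0, 0.3], [0, -0.1, 0]],
  [[0, 0, 0.25], [0, 0, 0]],
  [[0, 0, 0.1], [0, 0, 0]],
  [[0, 0, 0.08], [0, 0, 0]],
  [[0, 0, 0.05], [0, 0, 0]],
  [[0, 0, 0], [0, 0, 0]],
  [[0, 0, 0], [0, 0, 0]],
  [[0, 0, 0], [0, 0, 0]],
  [[0, 0, 0], [0, 0, 0]],
])

```text
time: 30.2
tool_pos: [0.5422, 0.1697, 0.0711]
ee_rot: [0.247, 3.128, 0.002]
force: [-0.1, 0.0, -2.4]
gripper_width: 0.244
```

Run:
```python
from go import *
togo([.5408,.1696,.0697],171)
```

```text
t 30.2 tcp [0.5422 0.1697 0.0711] tgt [0.5408 0.1696 0.0697] 
SHIFT cm [ 0.13 -0.03  0.14] TURN [ 0.08  0.2  -0.04] 
F [-0.09  0.03 -2.35] T [0.01 0.01 0.01] w 21.3 j [ 0.11  0.67  1.7   0.    0.77 -1.31]
```

servo_tool([
  [[0, 0, 0.08], [0, 0, 0]],
  [[0, 0, 0.08], [0, 0, 0]],
  [[0, 0, 0.05], [0, 0, 0]],
  [[0, 0, 0.03], [0, 0, 0]],
  [[0, 0, 0], [0, 0, 0]],
  [[0, 0, 0], [0, 0, 0]],
  [[0, 0, 0], [0, 0, 0]],
  [[0, 0, 0], [0, 0, 0]],
  [[0, 0, 0], [0, 0, 0]],
  [[0, 0, 0], [0, 0, 0]],
])

```text
time: 31.2
tool_pos: [0.5423, 0.1697, 0.0697]
ee_rot: [0.247, 3.127, 0.002]
force: [-1.1, 1.0, 1.4]
gripper_width: 0.245
```

Run:
```python
from go import *
togo([.5408,.1696,.0697],171)
```

```text
t 31.2 tcp [0.5423 0.1697 0.0697] tgt [0.5408 0.1696 0.0697] 
SHIFT cm [ 0.14 -0.03 -0.  ] TURN [ 0.09  0.26 -0.03] 
F [-1.13  1.    1.4 ] T [-0.05  0.13 -0.  ] w 21.3 j [ 0.11  0.67  1.7   0.    0.77 -1.31]
```

servo_tool([
  [[0, 0, 0], [0, 0, 0]],
  [[0, 0, 0], [0, 0, 0]],
  [[0, 0, 0], [0, 0, 0]],
  [[0, 0, 0], [0, 0, 0]],
  [[0, 0, 0], [0, 0, 0]],
  [[0, 0, 0], [0, 0, 0]],
  [[0, 0, 0], [0, 0, 0]],
  [[0, 0, 0], [0, 0, 0]],
  [[0, 0, 0], [0, 0, 0]],
  [[0, 0, 0], [0, 0, 0]],
], grip=6.5)

```text
time: 32.2
tool_pos: [0.5434, 0.1698, 0.0695]
ee_rot: [0.247, 3.125, 0.003]
force: [0.2, -0.2, 0.7]
gripper_width: 0.745
```

servo_tool([
  [[0, 0, -0.5], [0, 0, 0]],
  [[0, 0, -1], [0, 0, 0]],
  [[0, 0, -2], [0, 0, 0]],
  [[0, 0, -2.5], [0, 0, 0]],
  [[0, 0, -2.5], [0, 0, 0]],
  [[0, 0, -2], [0, 0, 0]],
  [[1, 0, -2], [0, 0, 0]],
  [[2, 0, -1], [0, 0, 0]],
  [[2, 0, 0], [0, 0, 0]],
  [[0, 0, 0], [0, 0, 0]],
])

```text
time: 33.2
tool_pos: [0.493, 0.1776, 0.2168]
ee_rot: [0.248, 3.118, 0.005]
force: [0.9, 0.3, -0.9]
gripper_width: 0.747
```

Run:
```python
from go import *
togo([.5408,.1696,.0697],171)
g=cam('scene');crop(g['pixels'],160,150,420,300,3,'pics/s13.png')
f=cam('top');crop(f['pixels'],240,90,440,230,4,'pics/t13.png')
```

```text
t 33.2 tcp [0.493  0.1776 0.2168] tgt [0.5408 0.1696 0.0697] 
SHIFT cm [-4.65 -0.1  14.77] TURN [ 0.24  0.76 -0.08] 
F [ 0.95  0.28 -0.86] T [-0.03  0.   -0.  ] w 65.0 j [ 0.13  0.39  1.7   0.    1.03 -1.28]
```

View pics/s13.png

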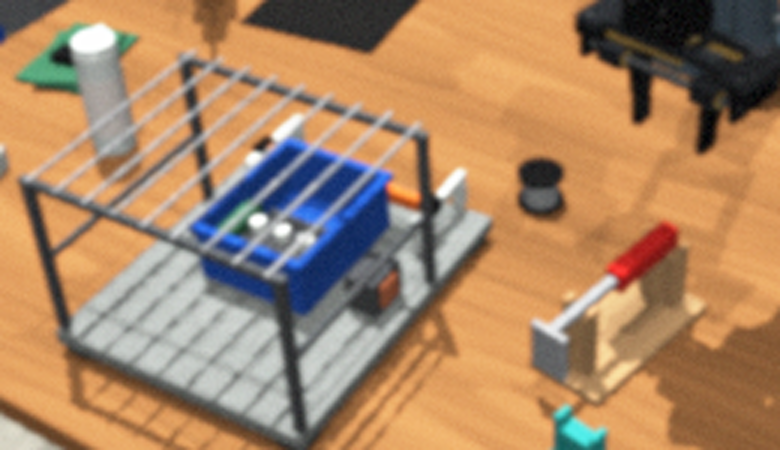

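View pics/t13.png

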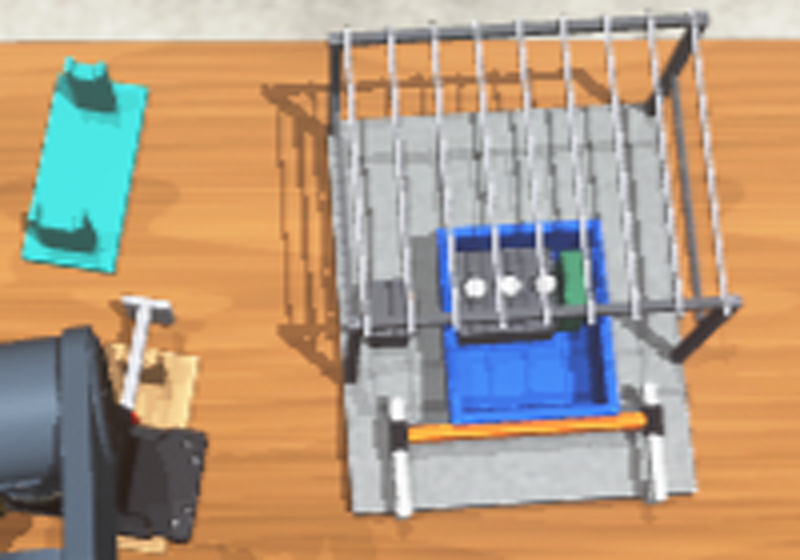

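Run:
```python
from h import *
a=np.load('top.npy',allow_pickle=True).item()['pixels'].astype(float);f=cam('top');b=f['pixels'].astype(float)
for u in (345,348,396,399):
    o=[]
    for im in(a,b):
        w=np.clip(im[185:205,u,0]-im[185:205,u,2]-90,0,None);o.append((w*np.arange(185,205)).sum()/w.sum())
    print(u,np.round(o,2),'mm',round((o[1]-o[0])*1.18/380*1000,1))
m=np.array([])
print(arm.read_state()['force'].round(2)); arm.sign_off()
```

```text
345 [197.   197.97] mm 3.0
348 [196.67 197.64] mm 3.0
396 [193.65 194.65] mm 3.1
399 [193.4  194.46] mm 3.3
[0.26 0.04 0.29]
the job is handed in; nothing more can be done
```

The tote is bedded against the orange bar, the hook is back in its wooden rest, and the job was handed in at about 33 s of the 72 s allowed. I don't have the verdict, because sign-off reports none.

- **Drag and bedding:** The hook went in under the wire shelf and its blade dropped about 15 mm behind the tote's front wall. The steady drag was about 4.5 N. At the bar the pull rose to about 12–13 N, a rise of 7–8.5 N, and I held it there for about 1 s.
- **Unhooking:** I eased the blade forward off the wall and lifted it straight up. The force fell to zero (only the hook's weight left) before the lift.
- **Last checks:** Comparing top-camera pictures from before and after, the bar is still pushed back about 3.0–3.3 mm along its visible length. That is about 4.5 N, so contact remains. The tote stands square to the bar, the hook looks seated in its rest, and the bystanders in the last pictures (transformer, spool, spray can) look unmoved. I did not check the speaker again. The gripper touches nothing.
- **Small disagreements:**
  - The top camera and the arm differ by 2–4 mm sideways, which I allowed for.
  - At the end of the pull there was also 3–4 N of sideways force on the hook. It vanished on unhooking.

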